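Clear the cob and yam ends into the lidded waste caddy

ROBOT

A 7-joint arm with a two-finger parallel gripper is mounted at the origin on the work surface. World frame = base frame: x ahead of the robot, y to its left, z up, the work surface at z = 0. Lengths are in m, angles in rad, forces in N, time in s.
With the tool pointing down it reaches from about 0.35 to 0.9 m from the base axis. Payload 8.1 kg.
Tool frame: the origin (TCP) lies midway between the tips of the shut fingers; the grasp point (between the pads) lies 19 mm behind it; x points along the fingers, y is the direction in which the jaws open and shut, and the axes are right-handed (so a half turn about x gives the same grasp; the last joint's range is limited). The gripper opens to 85 mm and grips with 20 to 120 N. Pads are 22 mm wide; open, the fingers measure 114 mm over their backs; the gripper's body (76 mm by 85 mm) begins 54 mm behind the grasp point. The pads swing forward as they close: fully open they stand 13 mm farther back than shut.
Start: joints at [-1.246, 0.434, 0.025, 1.573, -0.012, 1.134, -0.075], TCP at [0.259, 0.569, 0.231] pointing down, gripper open.
Joint ranges: [-2.62, 2.62], [-0.44, 2.09], [-1.27, 1.32], [0.08, 2.57], [-1.32, 4.46], [0.12, 2], [-2.74, 2.74]. Speed limits (rad/s): [2.22, 2.22, 3.01, 3.01, 3.14, 3.14, 3.14].

INTERFACE

Orientations are given as a unit quaternion [x, y, z, w].
In Python, from cell import robot gives the robot as it stands. The module is installed in compiled form; this text tells all that it offers.
- The arm moves only by the tool send_rows, never from a script. Its argument "series" is a list of rows, each an object with "delta_pos": the shift along the tool's x, y, z in m, a list of three; "angular": the turn, a rotation vector about the tool's x, y, z in rad, a list of three; "claw": the opening, from 0 (shut) to 1 (fully open). In form: [{"delta_pos": [x, y, z], "angular": [ax, ay, az], "claw": claw}, ...]. A call has 1 to 8 rows; each row shifts and turns the commanded pose from where the row before left it, along the tool's axes as they then stand; what a row does not reach is not made up. A row lasts 1/12 s, in which the tool goes at most 41.7 mm and 7.16 degrees, less where a joint would pass 70% of its speed; a pose out of reach is approached as far as the arm can. A call is refused whole if a number of a shift passes 0.0417 or a number of a turn 0.125, either way. A call with a gripper value outside its range is refused whole. The fingers move at their own pace and stop on an object; "force" is the grip in N (left out, the last holds). Time passes only in rows, so rows that do not move let the fingers close. It gives the time, the measured TCP pose, the force and the opening at its end, in the units of the state.
- robot.state(): the state, without advancing time (a new reading comes with each control period).
- robot.snapshot(name): name is "side" or "top"; returns a dict with "img" (384x512x3 uint8, red, green, blue), "K" (3x3 intrinsics, pixels), "view" (4x4, takes a point from world to camera coordinates). Camera axes: x right, y down, z forward; pixel columns grow to the right and rows downward; lengths in m; the calibration is good to about 2 mm. A picture is of the moment at which its call begins. There is no depth.
- robot.sign_off(): hands the job in, once; it reports no verdict.
The state is a dict: "t": time; "qpos": joint angles; "qvel": joint speeds; "tau": joint torques, N m; "tcp_pos": TCP position; "tool_rot": TCP orientation; "contact_force": force on the tool from outside, world axes, zero at the start; "wrist_torque": the same for the moment, N m; "gripper_width": opening from 0.0 (shut) to 1.0 (fully open).
Only numpy, scipy, OpenCV 4.12 (cv2) and the standard library are available. Lean on these libraries where they do the work, as an engineer would, in place of code of your own. Each camera call takes 0.05 s, during which the arm holds its last target. There are 200 camera calls.

TASK

Lift the lid off the steel waste caddy by its knob and lay it flat on the worktop, knob up. Put every piece of corn cob and every yam end into the caddy, then set the lid back on so that it sits level and closes the caddy. Leave the lunch box, the ramekin and the dispenser where they stand.

Things in the scene. Friction and masses are not known exactly. Their poses are not given: they have to be found in the camera images.
- caddy: Kitchen waste caddy: plain open-topped round bin of brushed steel standing upright on the worktop, too firmly to be moved. 168 mm outside diameter, 160 mm high, wall 4 mm (mouth 160 mm across), floor 5 mm thick. Origin: centre of its underside, z up.
- caddy_mouth (a point): Centre of the caddy's mouth, level with its rim, 160 mm above the worktop.
- lid: Loose round steel lid, 180 mm wide, 60 mm high, 0.3 kg, at first on the caddy. Origin: centre of its underside; z up through the knob. z 0 to 12 mm: tapered collar (136 to 148 mm across) that drops loosely into the mouth; 12 to 18 disc, resting on the rim; 18 to 32 thin stem; 32 to 60 cylindrical black knob 32 mm wide. Flat on the worktop its origin is at height 0; on the caddy at 148 mm.
- lid_knob (a point): Centre of the lid's knob, on the lid's axis, 46 mm above the lid's underside.
- board: Wooden chopping board lying on the worktop, fixed; 250 mm (its x) by 280 mm (its y), 18 mm thick. Origin: centre of its underside.
- cob1: Piece of bare corn cob, tan, six-sided and ridged: 80 mm long, 34 mm across its flats (39 mm over corners), 60 g or so. Origin at its centre, its x axis runs lengthwise. It may be absent (None).
- cob2: Piece of bare corn cob, tan, six-sided and ridged: 85 mm long, 34 mm across its flats (39 mm over corners), 60 g or so. Origin at its centre, its x axis runs lengthwise. It may be absent (None).
- cob3: Piece of bare corn cob, tan, six-sided and ridged: 90 mm long, 34 mm across its flats (39 mm over corners), 60 g or so. Origin at its centre, its x axis runs lengthwise. It may be absent (None).
- yam1: Cut-off end of a yam: brown rounded stump with one flat cream-coloured cut face, 60 mm diameter at the cut, 57 mm at mid-height, rounding in above, 45 mm high, 100 g or so. Origin on its axis 22 mm above the cut face; its z axis points from the cut face to the rounded end. Starts cut face down. It may be absent (None).
- yam2: Cut-off end of a yam: brown rounded stump with one flat cream-coloured cut face, 60 mm diameter at the cut, 57 mm at mid-height, rounding in above, 45 mm high, 100 g or so. Origin on its axis 22 mm above the cut face; its z axis points from the cut face to the rounded end. Starts cut face down. It may be absent (None).
- yam3: Cut-off end of a yam: brown rounded stump with one flat cream-coloured cut face, 60 mm diameter at the cut, 57 mm at mid-height, rounding in above, 45 mm high, 100 g or so. Origin on its axis 22 mm above the cut face; its z axis points from the cut face to the rounded end. Starts cut face down. It may be absent (None).
- lunchbox: Turquoise plastic lunch box with snap clips, 122 x 177 x 65 mm, closed; not part of the job. Origin: centre of its underside.
- ramekin: White ceramic ramekin, 86 mm across, 45 mm high; not part of the job. Origin: centre of its underside.
- dispenser: White plastic pump-top dispenser, 68 mm across, 165 mm high; not part of the job. Origin: centre of its underside.

How it is judged:
On the way, in this order (a step that is already met when the one before it is completed fails the run):
1. the lid lies flat beside the caddy, knob up, let go (horizontal distance between lid and caddy above 0.15 m and height (world z) of lid below 0.03 m and angle between lid's own z axis and vertical below 0.12 rad and linear speed of lid below 0.02 m/s and contact force between the fingers and lid below 0.05 N), for 0.2 s.
2. all the pieces are in the caddy while the lid is still off (horizontal distance between each of cob1, cob2, cob3, yam1, yam2, yam3 and caddy_mouth below 0.08 m and z of each of cob1, cob2, cob3, yam1, yam2, yam3 in the frame of caddy below 0.15 m and horizontal distance between lid and caddy above 0.1 m), for 0.2 s.
3. the lid is back on the caddy, level and let go (horizontal distance between lid and caddy below 0.012 m and z of lid in the frame of caddy between 0.14 and 0.152 m and angle between lid's own z axis and vertical below 0.05 rad and contact force between the fingers and lid below 0.05 N), for 0.2 s.
At the end, for the whole second after the job is handed in: Every piece present lies inside the caddy below its rim; the lid is seated on the caddy (centred within 12 mm, tilted less than 0.05 rad, collar down in the mouth), let go and at rest (all of step 3 and horizontal distance between each of cob1, cob2, cob3, yam1, yam2, yam3 and caddy_mouth below 0.08 m and z of each of cob1, cob2, cob3, yam1, yam2, yam3 in the frame of caddy below 0.15 m and linear speed of lid below 0.02 m/s); the robot touches nothing.
It fails at once if the lunch box is moved more than 3 cm or tipped (distance of lunchbox from where it was at the start of the episode above 0.03 m or angle between lunchbox's own z axis and vertical above 0.35 rad).
It fails at once if the ramekin is moved more than 3 cm or tipped (distance of ramekin from where it was at the start of the episode above 0.03 m or angle between ramekin's own z axis and vertical above 0.35 rad).
It fails at once if the dispenser is moved more than 3 cm or tipped (distance of dispenser from where it was at the start of the episode above 0.03 m or angle between dispenser's own z axis and vertical above 0.35 rad).
Of cob1, cob2, cob3, yam1, yam2, yam3 only 4 to 6 are there at a start; the rules pass over those that are not, and their reading is None.
At some moment in a run one of cob1, cob2, cob3, yam1, yam2, yam3 may be knocked a few centimetres aside while the robot is not near it.
Once in a run the grip may slacken for a moment while it holds something.
It also fails if it takes over 210 s, if anything falls off the work surface, if the arm or the gripper's body presses on something with over 40 N, if the wrist force passes 120 N, or if a joint passes its speed limit or range.

## Working session

There is one attempt and no reset: what is moved stays moved. The work goes in short steps, Python scripts to look and compute and a tool call to move; the robot and the scene stay as the last step left them, time stands still between calls to the robot, and variables do not carry over. Pictures are saved under pics/ and viewed, about 12 in all and at most 16, crops included, and the job is handed in when it is done.

Besides the shell and the picture viewer there is one more tool, called after "Call:" as a command line: name --argument value ..., lists and objects as JSON in quotes. send_rows: Moves the arm, as the interface text tells. Its arguments: {"type":"object","properties":{"series":{"type":"array"},"force":{"type":"number"}},"required":["series"]}

```bash
mkdir -p pics; cat > h.py <<'E'
import numpy as np, cv2
from cell import robot
from scipy.spatial.transform import Rotation as R
def snap(n,f=None):
    s=robot.snapshot(n)
    if f: cv2.imwrite('pics/'+f,s['img'][:,:,::-1])
    return s
def ray(s,u,v,z):
    K,V=np.array(s['K']),np.array(s['view']); Rm,t=V[:3,:3],V[:3,3]
    c=-Rm.T@t; d=Rm.T@np.linalg.inv(K)@np.array([u,v,1.]); return c+d*(z-c[2])/d[2]
def proj(s,p):
    V=np.array(s['view']); q=np.array(s['K'])@(V[:3,:3]@np.array(p)+V[:3,3]); return q[:2]/q[2]
def st():
    s=robot.state(); print({k:np.round(s[k],3).tolist() for k in ('t','tcp_pos','tool_rot','contact_force','gripper_width','qpos')}); print(R.from_quat(s['tool_rot']).as_matrix().round(3).tolist()); return s
E
python3 - <<'E'
from h import *
st()
a=snap('top','t0.png');b=snap('side','s0.png')
for s in(a,b): print(np.array(s['K']).round(1).tolist(),np.array(s['view']).round(3).tolist())
cv2.imwrite('pics/both0.png',np.hstack([cv2.imread('pics/t0.png'),cv2.imread('pics/s0.png')])[:, :])
E
```

```text
{'t': 0.0, 'tcp_pos': [0.259, 0.568, 0.231], 'tool_rot': [0.15, 0.691, -0.151, 0.691], 'contact_force': [0.195, 0.472, -0.185], 'gripper_width': 0.999, 'qpos': [-1.246, 0.435, 0.025, 1.574, -0.012, 1.134, -0.075]}
[[-0.001, 0.415, 0.91], [-0.002, 0.91, -0.415], [-1.0, -0.002, 0.0]]
[[406.4, 0.0, 260.2], [0.0, 406.4, 197.0], [0.0, 0.0, 1.0]] [[0.017, -0.999, 0.034, -0.039], [-0.993, -0.02, -0.114, 0.623], [0.115, -0.032, -0.993, 1.04], [0.0, 0.0, 0.0, 1.0]]
[[415.7, 0.0, 251.6], [0.0, 415.7, 189.1], [0.0, 0.0, 1.0]] [[-0.998, -0.059, 0.005, 0.598], [-0.035, 0.513, -0.857, 0.141], [0.048, -0.856, -0.514, 1.186], [0.0, 0.0, 0.0, 1.0]]
```

View pics/t0.png

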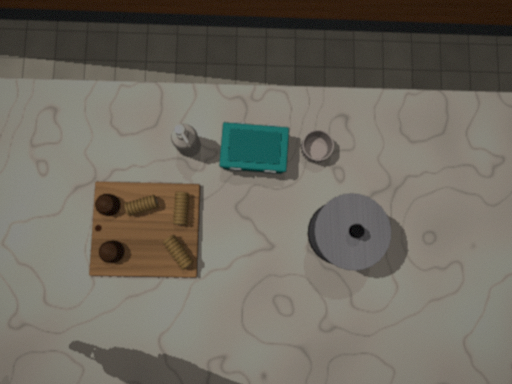

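View pics/s0.png

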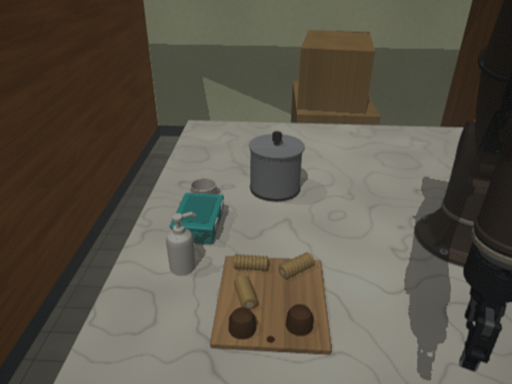

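Top view: board at about (147,229) with cobs near (140,206), (181,208), (179,252) and yams at (108,204), (111,252). The lidded caddy is at (352,232), with its knob at (357,231). The side view agrees: 3 cobs, 2 yams. The dark dot at (98,228) is a board hole.

```bash
cat >> h.py <<'E'
def pieces(s,roi,lo=(0,0,0),hi=(180,255,75),amin=60):
    pass
E
python3 - <<'E'
from h import *
im=cv2.imread('pics/t0.png')
c=im[175:285,80:210]
hsv=cv2.cvtColor(im,cv2.COLOR_BGR2HSV)
for n,(u,v) in dict(cobA=(140,206),cobB=(181,208),cobC=(179,252),yam=(108,204),yam2=(111,252),board=(150,235),board2=(110,228),knob=(357,231),disc=(340,210),top=(280,320)).items():
    p=hsv[v-3:v+4,u-3:u+4].reshape(-1,3); print(n,p.mean(0).round(),p.min(0),p.max(0))
class S: pass
s=robot.snapshot('top')
for n,(u,v) in dict(c1=(95,182),c2=(200,184),c3=(199,277),c4=(90,275)).items(): print(n,ray(s,u,v,.018).round(3))
cv2.imwrite('pics/c0.png',cv2.resize(c,None,fx=5,fy=5,interpolation=cv2.INTER_CUBIC))
E
```

```text
cobA [ 18. 134.  97.] [ 16 124  70] [ 19 148 118]
cobB [ 18. 131. 102.] [ 17 122  77] [ 20 143 121]
cobC [ 18. 133. 101.] [ 17 123  71] [ 19 144 120]
yam [ 13. 140.  52.] [  9 115  42] [ 16 175  60]
yam2 [ 12. 141.  53.] [ 10 117  47] [ 15 173  61]
board [ 15. 130. 117.] [ 14 124 113] [ 16 135 121]
board2 [ 15. 129. 117.] [ 13 124 111] [ 16 134 121]
knob [96. 35. 18.] [ 0  0 12] [174 120  23]
disc [128.   6. 104.] [ 0  0 98] [173  10 107]
top [ 21.  30. 139.] [ 17  27 136] [ 24  33 140]
c1 [0.657 0.413 0.018]
c2 [0.657 0.134 0.018]
c3 [0.411 0.129 0.018]
c4 [0.412 0.411 0.018]
```

View pics/c0.png

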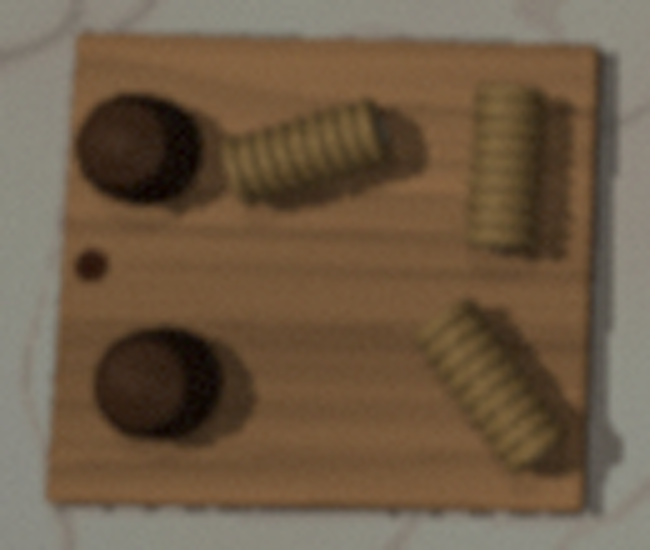

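```bash
sed -i '/^def pieces/,$d' h.py; cat >> h.py <<'E'
def blobs(mask,amin=60):
    mask=cv2.morphologyEx(mask.astype(np.uint8)*255,cv2.MORPH_OPEN,np.ones((3,3)))
    cs,_=cv2.findContours(mask,cv2.RETR_EXTERNAL,cv2.CHAIN_APPROX_NONE)
    return [c for c in cs if cv2.contourArea(c)>amin]
def measure(s,x0=60,x1=260,y0=170,y1=300):
    h=cv2.cvtColor(s['img'],cv2.COLOR_RGB2HSV).astype(int)
    reg=np.zeros(h.shape[:2],bool); reg[y0:y1,x0:x1]=1
    for c in blobs(reg&(h[...,0]>=17)&(h[...,0]<=22)&(h[...,1]>105)&(h[...,2]>50)):
        (u,v),(w,hh),_=cv2.minAreaRect(c); b=cv2.boxPoints(cv2.minAreaRect(c))
        e=[b[1]-b[0],b[2]-b[1]]; e=max(e,key=np.linalg.norm)/2
        p,q=[ray(s,u+k*e[0],v+k*e[1],.035) for k in(1,-1)]
        d=p-q; print('cob',round(u),round(v),((p+q)/2).round(3),'len',np.linalg.norm(d).round(3),'axis deg',np.degrees(np.arctan2(d[1],d[0])).round(1)%180)
    for c in blobs(reg&(h[...,2]<63)&(h[...,1]>90),150):
        (u,v),r=cv2.minEnclosingCircle(c); m=cv2.moments(c); print('yam',round(u),round(v),ray(s,m['m10']/m['m00'],m['m01']/m['m00'],.038).round(3),'r',(ray(s,u+r,v,.038)-ray(s,u,v,.038)).round(3))
E
python3 - <<'E'
from h import *
s=robot.snapshot('top'); measure(s)
h=cv2.cvtColor(s['img'],cv2.COLOR_RGB2HSV).astype(int)
m=np.zeros(h.shape[:2],bool); m[215:248,340:375]=1
for c in blobs(m&(h[...,2]<45),30):
    (u,v),r=cv2.minEnclosingCircle(c); print('knob',u,v,r,ray(s,u,v,.196).round(4),'r',ray(s,u+r,v,.2)-ray(s,u,v,.2))
b=robot.snapshot('side'); g=cv2.cvtColor(b['img'],cv2.COLOR_RGB2HSV).astype(int)
m=np.zeros(g.shape[:2],bool); m[125:150,265:290]=1
for c in blobs(m&(g[...,2]<45),30):
    (u,v),r=cv2.minEnclosingCircle(c); print('knob side',u,v,r,ray(b,u,v,.194).round(4))
# disc ellipse (saturation low)
m=np.zeros(h.shape[:2],bool); m[185:275,300:400]=1
for c in blobs(m&(h[...,1]<14)&(h[...,2]>80),800):
    el=cv2.fitEllipse(cv2.convexHull(c)); print(el, ray(s,*el[0],.166).round(4),(ray(s,el[0][0]+el[1][0]/2,el[0][1],.166)-ray(s,*el[0],.166)).round(3))
E
```

```text
cob 178 252 [0.476 0.184 0.035] len 0.094 axis deg 37.400000000000006
cob 140 205 [0.595 0.287 0.035] len 0.082 axis deg 107.0
cob 181 208 [0.59  0.181 0.035] len 0.085 axis deg 178.9
yam 112 251 [0.474 0.351 0.038] r [ 0.001 -0.034  0.   ]
yam 108 205 [0.595 0.368 0.038] r [ 0.001 -0.033  0.   ]
knob 356.5 230.5 7.648629188537598 [ 0.5333 -0.2407  0.196 ] r [ 0.00030562 -0.01729186  0.        ]
knob side 277.0 137.75 5.6181511878967285 [ 0.5336 -0.2279  0.194 ]
((352.4516906738281, 231.4316864013672), (74.57940673828125, 77.54786682128906), 134.96005249023438) [ 0.5321 -0.2393  0.166 ] [ 0.002 -0.088  0.   ]
```

Call:
send_rows --series '[{"delta_pos": [-0.012, 0, 0], "angular": [-0.107, 0, 0], "claw": 1}, {"delta_pos": [-0.012, 0, 0], "angular": [-0.107, 0, 0], "claw": 1}, {"delta_pos": [-0.012, 0, 0], "angular": [-0.107, 0, 0], "claw": 1}, {"delta_pos": [-0.012, 0, 0], "angular": [-0.107, 0, 0], "claw": 1}, {"delta_pos": [0, -0.036, 0.012], "angular": [0, 0, 0], "claw": 1}, {"delta_pos": [0, -0.036, 0.012], "angular": [0, 0, 0], "claw": 1}, {"delta_pos": [0, -0.036, 0.012], "angular": [0, 0, 0], "claw": 1}, {"delta_pos": [0, -0.036, 0.012], "angular": [0, 0, 0], "claw": 1}]'

```text
t: 0.92
tcp_pos: [0.3076, 0.423, 0.2791]
tool_rot: [-0.0, 0.707, 0.0, 0.707]
contact_force: [1.0, 0.5, 0.6]
gripper_width: 1.004
```

Call:
send_rows --series '[{"delta_pos": [0, -0.036, 0.012], "angular": [0, 0, 0], "claw": 1}, {"delta_pos": [0, -0.036, 0.012], "angular": [0, 0, 0], "claw": 1}, {"delta_pos": [0, -0.036, 0.012], "angular": [0, 0, 0], "claw": 1}, {"delta_pos": [0, -0.036, 0.012], "angular": [0, 0, 0], "claw": 1}, {"delta_pos": [0, -0.036, 0.012], "angular": [0, 0, 0], "claw": 1}, {"delta_pos": [0, -0.036, 0.012], "angular": [0, 0, 0], "claw": 1}, {"delta_pos": [0, -0.036, 0.012], "angular": [0, 0, 0], "claw": 1}, {"delta_pos": [0, -0.036, 0.012], "angular": [0, 0, 0], "claw": 1}]'

```text
t: 1.58
tcp_pos: [0.4035, 0.1348, 0.2795]
tool_rot: [0.0, 0.707, 0.0, 0.707]
contact_force: [0.8, -0.3, -0.7]
gripper_width: 1.001
```

Call:
send_rows --series '[{"delta_pos": [0, -0.0375, 0.013], "angular": [0, 0, 0], "claw": 1}, {"delta_pos": [0, -0.0375, 0.013], "angular": [0, 0, 0], "claw": 1}, {"delta_pos": [0, -0.0375, 0.013], "angular": [0, 0, 0], "claw": 1}, {"delta_pos": [0, -0.0375, 0.013], "angular": [0, 0, 0], "claw": 1}, {"delta_pos": [0, -0.0375, 0.013], "angular": [0, 0, 0], "claw": 1}, {"delta_pos": [0, -0.0375, 0.013], "angular": [0, 0, 0], "claw": 1}, {"delta_pos": [0, -0.0375, 0.013], "angular": [0, 0, 0], "claw": 1}, {"delta_pos": [0, -0.0375, 0.013], "angular": [0, 0, 0], "claw": 1}]'

```text
t: 2.25
tcp_pos: [0.5077, -0.1652, 0.2794]
tool_rot: [-0.0, 0.707, 0.0, 0.707]
contact_force: [1.3, 1.1, -0.1]
gripper_width: 1.0
```

Call:
send_rows --series '[{"delta_pos": [0, -0.0375, 0.013], "angular": [0, 0, 0], "claw": 1}, {"delta_pos": [0, -0.038, 0.013], "angular": [0, 0, 0], "claw": 1}, {"delta_pos": [0.02, 0, 0], "angular": [0, 0, 0], "claw": 1}, {"delta_pos": [0.02, 0, 0], "angular": [0, 0, 0], "claw": 1}, {"delta_pos": [0, 0, 0], "angular": [0, 0, 0], "claw": 1}]'

```text
t: 2.67
tcp_pos: [0.5315, -0.2386, 0.2356]
tool_rot: [0.001, 0.709, 0.0, 0.705]
contact_force: [-1.3, -0.4, -0.8]
gripper_width: 1.001
```

```bash
python3 - <<'E'
from h import *
s=st(); snap('side','s1.png'); a=snap('top'); measure(a)
E
```

```text
{'t': 2.667, 'tcp_pos': [0.532, -0.239, 0.236], 'tool_rot': [0.001, 0.709, 0.0, 0.705], 'contact_force': [-1.285, -0.441, -0.755], 'gripper_width': 1.001, 'qpos': [-0.022, 0.384, 0.489, 1.698, -0.196, 1.115, 2.095]}
[[-0.006, 0.001, 1.0], [0.002, 1.0, -0.001], [-1.0, 0.002, -0.006]]
cob 178 252 [0.476 0.184 0.035] len 0.093 axis deg 36.599999999999994
cob 140 205 [0.596 0.286 0.035] len 0.081 axis deg 107.4
cob 181 208 [0.59  0.18  0.035] len 0.085 axis deg 179.1
yam 112 252 [0.473 0.348 0.038] r [ 0.001 -0.033  0.   ]
yam 108 205 [0.594 0.364 0.038] r [ 0.001 -0.031  0.   ]
```

View pics/s1.png

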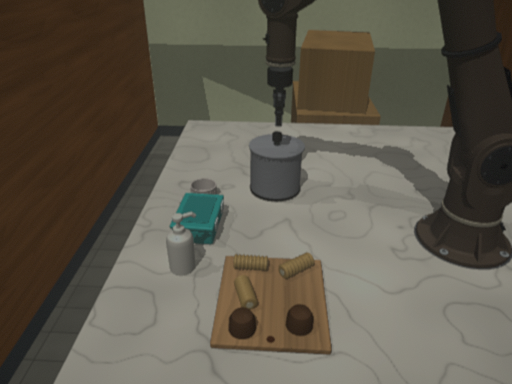

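The side view shows the gripper at (279,110) straight above the knob at (277,137), and the pieces are unchanged. I'll lower and grip.

Call:
send_rows --series '[{"delta_pos": [0.015, -0.001, 0.001], "angular": [0, 0, 0], "claw": 1}, {"delta_pos": [0.015, 0, 0], "angular": [0, 0, 0], "claw": 1}, {"delta_pos": [0.015, 0, 0], "angular": [0, 0, 0], "claw": 1}, {"delta_pos": [0.013, 0, 0], "angular": [0, 0, 0], "claw": 1}, {"delta_pos": [0, 0, 0], "angular": [0, 0, 0], "claw": 1}, {"delta_pos": [0, 0, 0], "angular": [0, 0, 0], "claw": 0.5}, {"delta_pos": [0, 0, 0], "angular": [0, 0, 0], "claw": 0.2}, {"delta_pos": [0, 0, 0], "angular": [0, 0, 0], "claw": 0.0}]' --force 70

```text
t: 3.43
tcp_pos: [0.5353, -0.2399, 0.1829]
tool_rot: [-0.0, 0.706, -0.0, 0.708]
contact_force: [1.0, -0.3, -0.3]
gripper_width: 0.604
```

Call:
send_rows --series '[{"delta_pos": [0, 0, 0], "angular": [0, 0, 0], "claw": 0}, {"delta_pos": [0, 0, 0], "angular": [0, 0, 0], "claw": 0}, {"delta_pos": [0, 0, 0], "angular": [0, 0, 0], "claw": 0}, {"delta_pos": [0, 0, 0], "angular": [0, 0, 0], "claw": 0}, {"delta_pos": [0, 0, 0], "angular": [0, 0, 0], "claw": 0}, {"delta_pos": [0, 0, 0], "angular": [0, 0, 0], "claw": 0}, {"delta_pos": [0, 0, 0], "angular": [0, 0, 0], "claw": 0}, {"delta_pos": [0, 0, 0], "angular": [0, 0, 0], "claw": 0}]'

```text
t: 4.1
tcp_pos: [0.5351, -0.2405, 0.1827]
tool_rot: [-0.0, 0.706, -0.0, 0.708]
contact_force: [-1.3, -0.2, 6.9]
gripper_width: 0.355
```

Gripped 7 mm high; I'll reopen, go lower and regrip.

Call:
send_rows --series '[{"delta_pos": [0, 0, 0], "angular": [0, 0, 0], "claw": 0.7}, {"delta_pos": [0, 0, 0], "angular": [0, 0, 0], "claw": 0.7}, {"delta_pos": [0.004, 0, -0.0015], "angular": [0, 0, 0], "claw": 0.7}, {"delta_pos": [0.004, 0, 0], "angular": [0, 0, 0], "claw": 0.7}, {"delta_pos": [0, 0, 0], "angular": [0, 0, 0], "claw": 0.7}, {"delta_pos": [0, 0, 0], "angular": [0, 0, 0], "claw": 0}, {"delta_pos": [0, 0, 0], "angular": [0, 0, 0], "claw": 0}, {"delta_pos": [0, 0, 0], "angular": [0, 0, 0], "claw": 0}]'

```text
t: 4.77
tcp_pos: [0.533, -0.2403, 0.1736]
tool_rot: [-0.0, 0.707, -0.0, 0.707]
contact_force: [-0.9, -1.1, -1.8]
gripper_width: 0.355
```

Call:
send_rows --series '[{"delta_pos": [0, 0, 0], "angular": [0, 0, 0], "claw": 0}, {"delta_pos": [0, 0, 0], "angular": [0, 0, 0], "claw": 0}, {"delta_pos": [0, 0, 0], "angular": [0, 0, 0], "claw": 0}, {"delta_pos": [0, 0, 0], "angular": [0, 0, 0], "claw": 0}]'

```text
t: 5.1
tcp_pos: [0.5331, -0.2402, 0.1735]
tool_rot: [-0.0, 0.707, -0.0, 0.707]
contact_force: [-1.1, -1.3, 1.0]
gripper_width: 0.358
```

Call:
send_rows --series '[{"delta_pos": [-0.01, 0, 0], "angular": [0, 0, 0], "claw": 0}, {"delta_pos": [-0.015, 0, 0], "angular": [0, 0, 0], "claw": 0}, {"delta_pos": [-0.015, 0, 0], "angular": [0, 0, 0], "claw": 0}, {"delta_pos": [-0.01, 0, 0], "angular": [0, 0, 0], "claw": 0}, {"delta_pos": [0, 0.023, -0.007], "angular": [0, 0, 0], "claw": 0}, {"delta_pos": [0, 0.023, -0.007], "angular": [0, 0, 0], "claw": 0}, {"delta_pos": [0, 0.023, -0.007], "angular": [0, 0, 0], "claw": 0}, {"delta_pos": [0, 0.023, -0.007], "angular": [0, 0, 0], "claw": 0}]'

```text
t: 5.77
tcp_pos: [0.5042, -0.1465, 0.2234]
tool_rot: [0.0, 0.707, 0.0, 0.707]
contact_force: [0.7, 0.8, -2.8]
gripper_width: 0.36
```

Call:
send_rows --series '[{"delta_pos": [0, 0.023, -0.007], "angular": [0, 0, 0], "claw": 0}, {"delta_pos": [0, 0.023, -0.007], "angular": [0, 0, 0], "claw": 0}, {"delta_pos": [0, 0.023, -0.007], "angular": [0, 0, 0], "claw": 0}, {"delta_pos": [0, 0.023, -0.007], "angular": [0, 0, 0], "claw": 0}, {"delta_pos": [0, 0.023, -0.007], "angular": [0, 0, 0], "claw": 0}, {"delta_pos": [0, 0.023, -0.007], "angular": [0, 0, 0], "claw": 0}, {"delta_pos": [0, 0, 0], "angular": [0, 0, 0], "claw": 0}]'

```text
t: 6.35
tcp_pos: [0.4613, -0.0048, 0.2233]
tool_rot: [-0.001, 0.708, 0.003, 0.706]
contact_force: [-0.3, 0.8, -3.0]
gripper_width: 0.355
```

```bash
python3 - <<'E'
from h import *
st(); snap('side','s2.png')
E
```

```text
{'t': 6.35, 'tcp_pos': [0.461, -0.005, 0.223], 'tool_rot': [-0.001, 0.708, 0.003, 0.706], 'contact_force': [-0.29, 0.815, -3.005], 'gripper_width': 0.355, 'qpos': [-0.443, 0.174, 0.397, 1.989, -0.083, 0.996, 1.571]}
[[-0.002, -0.006, 1.0], [0.002, 1.0, 0.006], [-1.0, 0.002, -0.002]]
```

View pics/s2.png

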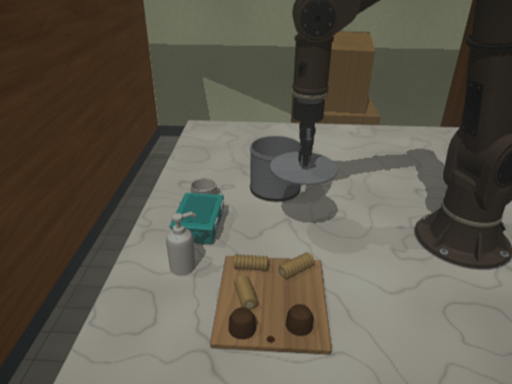

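The lid hangs level in the grip at (303,168) and the caddy is open. Lowering now.

Call:
send_rows --series '[{"delta_pos": [0.025, 0, 0], "angular": [0, 0, 0], "claw": 0}, {"delta_pos": [0.03, 0, 0], "angular": [0, 0, 0], "claw": 0}, {"delta_pos": [0.03, 0, 0], "angular": [0, 0, 0], "claw": 0}, {"delta_pos": [0.03, 0, 0], "angular": [0, 0, 0], "claw": 0}, {"delta_pos": [0.03, 0, 0], "angular": [0, 0, 0], "claw": 0}, {"delta_pos": [0.025, 0, 0], "angular": [0, 0, 0], "claw": 0}, {"delta_pos": [0.01, 0, 0], "angular": [0, 0, 0], "claw": 0}, {"delta_pos": [0.005, 0, 0], "angular": [0, 0, 0], "claw": 0}]'

```text
t: 7.07
tcp_pos: [0.4622, -0.0105, 0.0371]
tool_rot: [0.0, 0.708, -0.0, 0.706]
contact_force: [0.1, -0.4, -1.5]
gripper_width: 0.353
```

Call:
send_rows --series '[{"delta_pos": [0.004, 0, 0], "angular": [0, 0, 0], "claw": 0}, {"delta_pos": [0.004, 0, 0], "angular": [0, 0, 0], "claw": 0}, {"delta_pos": [0.003, 0, 0], "angular": [0, 0, 0], "claw": 0}, {"delta_pos": [0, 0, 0], "angular": [0, 0, 0], "claw": 0}]'

```text
t: 7.4
tcp_pos: [0.4634, -0.0097, 0.0277]
tool_rot: [0.0, 0.707, 0.0, 0.708]
contact_force: [-0.4, 0.2, -3.0]
gripper_width: 0.353
```

Still hanging by about 2 mm; touch down, release, and rise.

Call:
send_rows --series '[{"delta_pos": [0.0015, 0, 0], "angular": [0, 0, 0], "claw": 0}, {"delta_pos": [0.001, 0, 0], "angular": [0, 0, 0], "claw": 0}, {"delta_pos": [0, 0, 0], "angular": [0, 0, 0], "claw": 0}, {"delta_pos": [0, 0, 0], "angular": [0, 0, 0], "claw": 0.6}, {"delta_pos": [0, 0, 0], "angular": [0, 0, 0], "claw": 0.8}, {"delta_pos": [0, 0, 0], "angular": [0, 0, 0], "claw": 1}, {"delta_pos": [0, 0, 0], "angular": [0, 0, 0], "claw": 1}, {"delta_pos": [0, 0, 0], "angular": [0, 0, 0], "claw": 1}]'

```text
t: 8.07
tcp_pos: [0.463, -0.0098, 0.0249]
tool_rot: [-0.0, 0.707, 0.0, 0.707]
contact_force: [0.4, 0.4, -0.5]
gripper_width: 0.997
```

Call:
send_rows --series '[{"delta_pos": [-0.025, 0, 0], "angular": [0, 0, 0], "claw": 1}, {"delta_pos": [-0.035, 0, 0], "angular": [0, 0, 0], "claw": 1}, {"delta_pos": [-0.04, 0, 0], "angular": [0, 0, 0], "claw": 1}, {"delta_pos": [0, 0.034, 0.02], "angular": [0, 0, 0], "claw": 1}, {"delta_pos": [0, 0.034, 0.02], "angular": [0, 0, 0], "claw": 1}, {"delta_pos": [0, 0.034, 0.02], "angular": [0, 0, 0], "claw": 1}, {"delta_pos": [0, 0.034, 0.02], "angular": [0, 0, 0], "claw": 1}, {"delta_pos": [0, 0.034, 0.02], "angular": [0, 0, 0], "claw": 1}]'

```text
t: 8.73
tcp_pos: [0.5635, 0.1621, 0.125]
tool_rot: [0.0, 0.707, 0.0, 0.707]
contact_force: [0.6, -0.1, 0.6]
gripper_width: 0.998
```

```bash
python3 - <<'E'
from h import *
st(); a=snap('top','t3.png'); measure(a)
E
```

```text
{'t': 8.733, 'tcp_pos': [0.563, 0.162, 0.125], 'tool_rot': [0.0, 0.707, 0.0, 0.707], 'contact_force': [0.56, -0.122, 0.553], 'gripper_width': 0.998, 'qpos': [-0.616, 0.492, 0.347, 1.815, -0.212, 0.871, 1.401]}
[[0.0, -0.0, 1.0], [0.0, 1.0, 0.0], [-1.0, 0.0, 0.0]]
cob 182 257 [0.462 0.174 0.035] len 0.055 axis deg 35.599999999999994
```

View pics/t3.png

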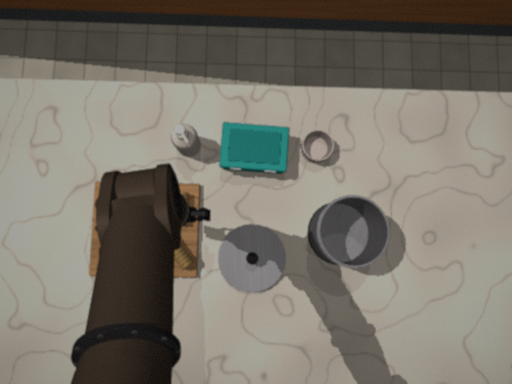

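Top view: the lid lies flat at (252,258), knob up, the caddy is open, and the arm covers the board. I'll check the pieces with the side camera.

```bash
python3 - <<'E'
from h import *
a=snap('side'); measure(a,200,345,230,355)
E
```

```text
cob 245 291 [0.6   0.278 0.035] len 0.108 axis deg 108.9
cob 250 262 [0.593 0.183 0.035] len 0.085 axis deg 178.0
cob 296 264 [0.476 0.18  0.035] len 0.099 axis deg 38.5
yam 242 325 [0.596 0.392 0.038] r [-0.029 -0.002  0.   ]
yam 299 322 [0.478 0.374 0.038] r [-0.031 -0.002 -0.   ]
```

Call:
send_rows --series '[{"delta_pos": [0, 0.01, 0.014], "angular": [0, 0, 0], "claw": 1}, {"delta_pos": [0.01, 0.01, 0.0135], "angular": [0, 0, 0], "claw": 1}, {"delta_pos": [0.02, 0, 0], "angular": [0, 0, 0], "claw": 1}, {"delta_pos": [0.025, 0, 0], "angular": [0, 0, 0], "claw": 1}, {"delta_pos": [0.023, 0, 0], "angular": [0, 0, 0], "claw": 1}, {"delta_pos": [0.015, 0, 0], "angular": [0, 0, 0], "claw": 1}, {"delta_pos": [0.01, 0, 0], "angular": [0, 0, 0], "claw": 1}, {"delta_pos": [0, 0, 0], "angular": [0, 0, 0], "claw": 1}]' --force 50

```text
t: 9.5
tcp_pos: [0.5889, 0.1796, 0.0197]
tool_rot: [-0.001, 0.708, -0.0, 0.706]
contact_force: [-0.0, -0.4, 0.4]
gripper_width: 1.001
```

Call:
send_rows --series '[{"delta_pos": [0, 0, 0], "angular": [0, 0, 0], "claw": 0.6}, {"delta_pos": [0, 0, 0], "angular": [0, 0, 0], "claw": 0}, {"delta_pos": [0, 0, 0], "angular": [0, 0, 0], "claw": 0}, {"delta_pos": [0, 0, 0], "angular": [0, 0, 0], "claw": 0}, {"delta_pos": [0, 0, 0], "angular": [0, 0, 0], "claw": 0}, {"delta_pos": [0, 0, 0], "angular": [0, 0, 0], "claw": 0}, {"delta_pos": [0, 0, 0], "angular": [0, 0, 0], "claw": 0}, {"delta_pos": [0, 0, 0], "angular": [0, 0, 0], "claw": 0}]'

```text
t: 10.17
tcp_pos: [0.5911, 0.1805, 0.0233]
tool_rot: [0.0, 0.706, 0.0, 0.708]
contact_force: [-1.6, -0.1, 8.6]
gripper_width: 0.435
```

Call:
send_rows --series '[{"delta_pos": [-0.02, 0, 0], "angular": [0, 0, 0], "claw": 0}, {"delta_pos": [-0.035, 0, 0], "angular": [0, 0, 0], "claw": 0}, {"delta_pos": [-0.035, 0, 0], "angular": [0, 0, 0], "claw": 0}, {"delta_pos": [-0.035, 0, 0], "angular": [0, 0, 0], "claw": 0}, {"delta_pos": [-0.035, 0, 0], "angular": [0, 0, 0], "claw": 0}, {"delta_pos": [-0.02, -0.02, 0], "angular": [0, 0, 0], "claw": 0}, {"delta_pos": [0, -0.038, -0.0055], "angular": [0, 0, 0], "claw": 0}, {"delta_pos": [0, -0.038, -0.0055], "angular": [0, 0, 0], "claw": 0}]'

```text
t: 10.83
tcp_pos: [0.5803, 0.0848, 0.2041]
tool_rot: [-0.001, 0.706, 0.002, 0.709]
contact_force: [1.0, -1.7, -1.2]
gripper_width: 0.429
```

Call:
send_rows --series '[{"delta_pos": [0, -0.038, -0.0055], "angular": [0, 0, 0], "claw": 0}, {"delta_pos": [0, -0.038, -0.0055], "angular": [0, 0, 0], "claw": 0}, {"delta_pos": [0, -0.038, -0.0055], "angular": [0, 0, 0], "claw": 0}, {"delta_pos": [0, -0.038, -0.0055], "angular": [0, 0, 0], "claw": 0}, {"delta_pos": [0, -0.038, -0.0055], "angular": [0, 0, 0], "claw": 0}, {"delta_pos": [0, -0.038, -0.0055], "angular": [0, 0, 0], "claw": 0}, {"delta_pos": [0, -0.038, -0.0055], "angular": [0, 0, 0], "claw": 0}, {"delta_pos": [0, -0.038, -0.0055], "angular": [0, 0, 0], "claw": 0}]'

```text
t: 11.5
tcp_pos: [0.5349, -0.2215, 0.2026]
tool_rot: [-0.0, 0.707, 0.0, 0.708]
contact_force: [-0.1, -0.2, -1.1]
gripper_width: 0.431
```

Call:
send_rows --series '[{"delta_pos": [0, -0.018, -0.002], "angular": [0, 0, 0], "claw": 0}, {"delta_pos": [0.03, 0, 0], "angular": [0, 0, 0], "claw": 0}, {"delta_pos": [0.03, 0, 0], "angular": [0, 0, 0], "claw": 0}, {"delta_pos": [0, 0, 0], "angular": [0, 0, 0], "claw": 0.8}, {"delta_pos": [0, 0, 0], "angular": [0, 0, 0], "claw": 0.8}, {"delta_pos": [0, 0, 0], "angular": [0, 0, 0], "claw": 0.8}, {"delta_pos": [-0.035, 0, 0], "angular": [0, 0, 0], "claw": 0.8}, {"delta_pos": [-0.035, 0, 0], "angular": [0, 0, 0], "claw": 1}]'

```text
t: 12.17
tcp_pos: [0.533, -0.2373, 0.2133]
tool_rot: [-0.0, 0.708, 0.0, 0.707]
contact_force: [1.1, -0.6, 0.4]
gripper_width: 0.919
```

```bash
python3 - <<'E'
from h import *
st(); a=snap('top','t4.png'); measure(a); 
E
```

```text
{'t': 12.167, 'tcp_pos': [0.533, -0.237, 0.213], 'tool_rot': [-0.0, 0.708, 0.0, 0.707], 'contact_force': [1.119, -0.606, 0.39], 'gripper_width': 0.919, 'qpos': [-0.012, 0.402, 0.473, 1.729, -0.205, 1.061, 2.101]}
[[-0.001, -0.001, 1.0], [0.0, 1.0, 0.001], [-1.0, 0.0, -0.001]]
cob 178 252 [0.477 0.184 0.035] len 0.093 axis deg 36.900000000000006
cob 141 205 [0.596 0.285 0.035] len 0.083 axis deg 106.7
yam 112 251 [0.473 0.345 0.038] r [ 0.001 -0.032  0.   ]
yam 108 205 [0.593 0.363 0.038] r [ 0.001 -0.031  0.   ]
```

View pics/t4.png

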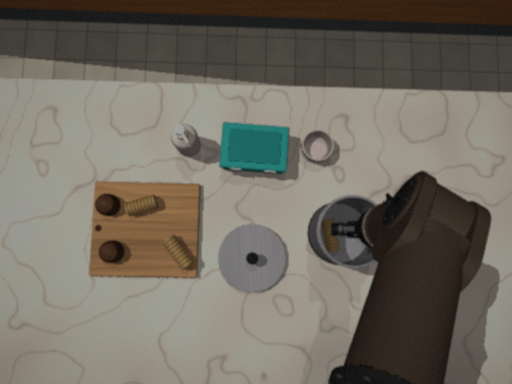

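The first cob is in the caddy (331,235), with 2 cobs and 2 yams left on the board. Next is the diagonal cob at (0.477, 0.184).

Call:
send_rows --series '[{"delta_pos": [0, 0.02, -0.003], "angular": [0, 0, 0], "claw": 1}, {"delta_pos": [0, 0.04, -0.005], "angular": [0, 0, 0], "claw": 1}, {"delta_pos": [0, 0.04, -0.005], "angular": [0, 0, 0], "claw": 1}, {"delta_pos": [0, 0.04, -0.005], "angular": [0, 0, 0], "claw": 1}, {"delta_pos": [0, 0.04, -0.005], "angular": [0, 0, 0], "claw": 1}, {"delta_pos": [0, 0.04, -0.005], "angular": [0, 0, 0], "claw": 1}, {"delta_pos": [0, 0.04, -0.005], "angular": [0, 0, 0], "claw": 1}, {"delta_pos": [0, 0.04, -0.005], "angular": [0, 0, 0], "claw": 1}]'

```text
t: 12.88
tcp_pos: [0.4959, 0.0644, 0.2142]
tool_rot: [0.0, 0.706, 0.001, 0.709]
contact_force: [0.7, -0.1, 0.5]
gripper_width: 0.999
```

Call:
send_rows --series '[{"delta_pos": [0, 0.04, -0.005], "angular": [0, 0, 0], "claw": 1}, {"delta_pos": [0, 0.04, -0.006], "angular": [0, 0, 0], "claw": 1}, {"delta_pos": [0, 0.038, -0.005], "angular": [0, 0, 0], "claw": 1}, {"delta_pos": [0.02, 0, 0], "angular": [-0.108, 0, 0], "claw": 1}, {"delta_pos": [0.02, 0, 0], "angular": [-0.108, 0, 0], "claw": 1}, {"delta_pos": [0.02, 0, 0], "angular": [-0.108, 0, 0], "claw": 1}, {"delta_pos": [0.02, 0, 0], "angular": [-0.108, 0, 0], "claw": 1}, {"delta_pos": [0.02, 0, 0], "angular": [-0.108, 0, 0], "claw": 1}]'

```text
t: 13.55
tcp_pos: [0.4806, 0.1812, 0.1131]
tool_rot: [-0.191, 0.679, 0.191, 0.682]
contact_force: [1.3, -0.5, 0.3]
gripper_width: 1.001
```

Call:
send_rows --series '[{"delta_pos": [0.01, 0, 0], "angular": [-0.108, 0, 0], "claw": 1}, {"delta_pos": [0, 0, 0], "angular": [0, 0, 0], "claw": 1}]'

```text
t: 13.72
tcp_pos: [0.4793, 0.1802, 0.1016]
tool_rot: [-0.227, 0.67, 0.227, 0.67]
contact_force: [-0.3, -0.2, -0.4]
gripper_width: 0.998
```

```bash
cat >> h.py <<'E'
def delta(x,y,z):
    s=robot.state(); M=R.from_quat(s['tool_rot']).as_matrix(); print('tool delta',(M.T@(np.array([x,y,z])-s['tcp_pos'])).round(4),'yaw',np.degrees(np.arctan2(M[1,1],M[0,1])).round(1))
E
python3 - <<'E'
from h import *
delta(.477,.184,.024); a=snap('side'); measure(a,200,345,230,355)
E
```

```text
tool delta [0.0776 0.0044 0.0005] yaw 127.4
cob 245 291 [0.599 0.279 0.035] len 0.109 axis deg 104.4
cob 296 264 [0.478 0.18  0.035] len 0.095 axis deg 40.80000000000001
yam 242 325 [0.595 0.392 0.038] r [-0.029 -0.002  0.   ]
yam 299 322 [0.478 0.375 0.038] r [-0.031 -0.002 -0.   ]
```

Call:
send_rows --series '[{"delta_pos": [0.02, 0.004, 0], "angular": [0, 0, 0], "claw": 1}, {"delta_pos": [0.025, 0, 0], "angular": [0, 0, 0], "claw": 1}, {"delta_pos": [0.02, 0, 0], "angular": [0, 0, 0], "claw": 1}, {"delta_pos": [0.01, 0, 0], "angular": [0, 0, 0], "claw": 1}, {"delta_pos": [0, 0, 0], "angular": [0, 0, 0], "claw": 1}, {"delta_pos": [0, 0, 0], "angular": [0, 0, 0], "claw": 0.5}, {"delta_pos": [0, 0, 0], "angular": [0, 0, 0], "claw": 0}, {"delta_pos": [0, 0, 0], "angular": [0, 0, 0], "claw": 0}]'

```text
t: 14.43
tcp_pos: [0.478, 0.1838, 0.0282]
tool_rot: [-0.225, 0.67, 0.225, 0.671]
contact_force: [0.1, 0.3, 0.9]
gripper_width: 0.605
```

Call:
send_rows --series '[{"delta_pos": [0, 0, 0], "angular": [0, 0, 0], "claw": 0}, {"delta_pos": [0, 0, 0], "angular": [0, 0, 0], "claw": 0}, {"delta_pos": [0, 0, 0], "angular": [0, 0, 0], "claw": 0}, {"delta_pos": [0, 0, 0], "angular": [0, 0, 0], "claw": 0}, {"delta_pos": [-0.015, 0, 0], "angular": [0, 0, 0], "claw": 0}, {"delta_pos": [-0.03, 0, 0], "angular": [0.108, 0, 0], "claw": 0}, {"delta_pos": [-0.03, 0, 0], "angular": [0.108, 0, 0], "claw": 0}, {"delta_pos": [-0.03, 0, 0], "angular": [0.108, 0, 0], "claw": 0}]'

```text
t: 15.1
tcp_pos: [0.4767, 0.1832, 0.1334]
tool_rot: [-0.112, 0.698, 0.112, 0.698]
contact_force: [1.0, 0.8, -1.7]
gripper_width: 0.429
```

Call:
send_rows --series '[{"delta_pos": [-0.03, 0, 0], "angular": [0.108, 0, 0], "claw": 0}, {"delta_pos": [-0.03, 0, 0], "angular": [0.108, 0, 0], "claw": 0}, {"delta_pos": [-0.02, 0, 0], "angular": [0.108, 0, 0], "claw": 0}, {"delta_pos": [0, -0.02, 0.003], "angular": [0, 0, 0], "claw": 0}, {"delta_pos": [0, -0.038, 0.005], "angular": [0, 0, 0], "claw": 0}, {"delta_pos": [0, -0.038, 0.005], "angular": [0, 0, 0], "claw": 0}, {"delta_pos": [0, -0.038, 0.005], "angular": [0, 0, 0], "claw": 0}, {"delta_pos": [0, -0.038, 0.005], "angular": [0, 0, 0], "claw": 0}]'

```text
t: 15.77
tcp_pos: [0.4998, 0.0098, 0.2125]
tool_rot: [0.0, 0.707, 0.0, 0.707]
contact_force: [0.6, 0.1, -0.5]
gripper_width: 0.429
```

```bash
python3 - <<'E'
from h import *
delta(.533,-.24,.2); st()
E
```

```text
tool delta [ 0.0124 -0.2498  0.0331] yaw 90.0
{'t': 15.767, 'tcp_pos': [0.5, 0.01, 0.212], 'tool_rot': [0.0, 0.707, 0.0, 0.707], 'contact_force': [0.565, 0.07, -0.475], 'gripper_width': 0.429, 'qpos': [-0.48, 0.255, 0.439, 1.925, -0.129, 0.988, 1.589]}
[[0.001, -0.0, 1.0], [0.001, 1.0, 0.0], [-1.0, 0.001, 0.001]]
```

Call:
send_rows --series '[{"delta_pos": [0, -0.037, 0.005], "angular": [0, 0, 0], "claw": 0}, {"delta_pos": [0, -0.037, 0.005], "angular": [0, 0, 0], "claw": 0}, {"delta_pos": [0, -0.037, 0.005], "angular": [0, 0, 0], "claw": 0}, {"delta_pos": [0, -0.037, 0.005], "angular": [0, 0, 0], "claw": 0}, {"delta_pos": [0, -0.037, 0.005], "angular": [0, 0, 0], "claw": 0}, {"delta_pos": [0, -0.037, 0.005], "angular": [0, 0, 0], "claw": 0}, {"delta_pos": [0, -0.037, 0.003], "angular": [0, 0, 0], "claw": 0}, {"delta_pos": [0, 0, 0], "angular": [0, 0, 0], "claw": 0}]'

```text
t: 16.43
tcp_pos: [0.5314, -0.2567, 0.2128]
tool_rot: [0.001, 0.707, -0.005, 0.707]
contact_force: [-0.2, -0.9, -0.0]
gripper_width: 0.432
```

Call:
send_rows --series '[{"delta_pos": [0.035, 0, 0], "angular": [0, 0, 0], "claw": 0}, {"delta_pos": [0.035, 0, 0], "angular": [0, 0, 0], "claw": 0}, {"delta_pos": [0, 0, 0], "angular": [0, 0, 0], "claw": 0.75}, {"delta_pos": [0, 0, 0], "angular": [0, 0, 0], "claw": 0.75}, {"delta_pos": [0, 0, 0], "angular": [0, 0, 0], "claw": 0.75}, {"delta_pos": [-0.035, 0, 0], "angular": [0, 0, 0], "claw": 0.75}, {"delta_pos": [-0.035, 0, 0], "angular": [0, 0, 0], "claw": 0.9}, {"delta_pos": [0, 0, 0], "angular": [0, 0, 0], "claw": 1}]'

```text
t: 17.1
tcp_pos: [0.5366, -0.25, 0.2207]
tool_rot: [-0.001, 0.703, -0.002, 0.711]
contact_force: [1.2, 0.0, 0.9]
gripper_width: 0.99
```

```bash
python3 - <<'E'
from h import *
a=snap('top'); measure(a); delta(.596,.286,.2)
measure(a,305,390,190,270)
E
```

```text
cob 140 205 [0.595 0.286 0.035] len 0.081 axis deg 109.0
yam 112 251 [0.473 0.346 0.038] r [ 0.001 -0.032  0.   ]
yam 108 205 [0.593 0.363 0.038] r [ 0.001 -0.031  0.   ]
tool delta [0.0169 0.5353 0.06  ] yaw 90.0
cob 352 244 [ 0.503 -0.272  0.035] len 0.053 axis deg 163.4
cob 330 235 [ 0.527 -0.214  0.035] len 0.079 axis deg 12.099999999999994
```

Call:
send_rows --series '[{"delta_pos": [0, 0.02, 0.002], "angular": [0, 0, 0], "claw": 1}, {"delta_pos": [0, 0.04, 0.0045], "angular": [0, 0, 0], "claw": 1}, {"delta_pos": [0, 0.04, 0.0045], "angular": [0, 0, 0], "claw": 1}, {"delta_pos": [0, 0.04, 0.0045], "angular": [0, 0, 0], "claw": 1}, {"delta_pos": [0, 0.04, 0.0045], "angular": [0, 0, 0], "claw": 1}, {"delta_pos": [0, 0.04, 0.0045], "angular": [0, 0, 0], "claw": 1}, {"delta_pos": [0, 0.04, 0.0045], "angular": [0, 0, 0], "claw": 1}, {"delta_pos": [0, 0.04, 0.0045], "angular": [0, 0, 0], "claw": 1}]'

```text
t: 17.82
tcp_pos: [0.5668, 0.0546, 0.2135]
tool_rot: [0.0, 0.706, 0.0, 0.708]
contact_force: [1.1, -0.6, 0.1]
gripper_width: 1.0
```

Call:
send_rows --series '[{"delta_pos": [0, 0.04, 0.0045], "angular": [0, 0, 0], "claw": 1}, {"delta_pos": [0, 0.04, 0.0045], "angular": [0, 0, 0], "claw": 1}, {"delta_pos": [0, 0.04, 0.0045], "angular": [0, 0, 0], "claw": 1}, {"delta_pos": [0, 0.04, 0.0045], "angular": [0, 0, 0], "claw": 1}, {"delta_pos": [0, 0.04, 0.0045], "angular": [0, 0, 0], "claw": 1}, {"delta_pos": [0, 0.036, 0.0035], "angular": [0, 0, 0], "claw": 1}, {"delta_pos": [0.01, 0, 0], "angular": [0.115, 0, 0], "claw": 1}, {"delta_pos": [0.01, 0, 0], "angular": [0.115, 0, 0], "claw": 1}]'

```text
t: 18.48
tcp_pos: [0.5924, 0.2926, 0.193]
tool_rot: [0.082, 0.702, -0.08, 0.703]
contact_force: [0.2, 0.2, 0.2]
gripper_width: 1.002
```

Call:
send_rows --series '[{"delta_pos": [0.01, 0, 0], "angular": [0.115, 0, 0], "claw": 1}, {"delta_pos": [0.01, 0, 0], "angular": [0.115, 0, 0], "claw": 1}, {"delta_pos": [0.01, 0, 0], "angular": [0.115, 0, 0], "claw": 1}, {"delta_pos": [0.01, 0, 0], "angular": [0.115, 0, 0], "claw": 1}, {"delta_pos": [0.01, 0, 0], "angular": [0.115, 0, 0], "claw": 1}, {"delta_pos": [0.01, 0, 0], "angular": [0.115, 0, 0], "claw": 1}, {"delta_pos": [0.01, 0, 0], "angular": [0.115, 0, 0], "claw": 1}, {"delta_pos": [0.01, 0, 0], "angular": [0.115, 0, 0], "claw": 1}]'

```text
t: 19.15
tcp_pos: [0.5929, 0.2891, 0.1129]
tool_rot: [0.387, 0.592, -0.385, 0.593]
contact_force: [-0.3, 0.7, -0.4]
gripper_width: 0.999
```

Call:
send_rows --series '[{"delta_pos": [0.01, 0, 0], "angular": [0.115, 0, 0], "claw": 1}, {"delta_pos": [0, 0, 0], "angular": [0, 0, 0], "claw": 1}]'

```text
t: 19.32
tcp_pos: [0.5915, 0.289, 0.101]
tool_rot: [0.419, 0.57, -0.42, 0.569]
contact_force: [-1.9, -0.8, 0.2]
gripper_width: 0.999
```

```bash
python3 - <<'E'
from h import *
delta(.5955,.286,.025); a=snap('side'); measure(a,200,345,230,355)
E
```

```text
tool delta [0.076  0.003  0.0041] yaw 17.3
cob 245 291 [0.599 0.279 0.035] len 0.111 axis deg 107.7
yam 242 324 [0.595 0.392 0.038] r [-0.03  -0.002 -0.   ]
yam 299 322 [0.478 0.376 0.038] r [-0.03  -0.002  0.   ]
```

Call:
send_rows --series '[{"delta_pos": [0.02, 0.003, 0.004], "angular": [0, 0, 0], "claw": 1}, {"delta_pos": [0.025, 0, 0], "angular": [0, 0, 0], "claw": 1}, {"delta_pos": [0.02, 0, 0], "angular": [0, 0, 0], "claw": 1}, {"delta_pos": [0.01, 0, 0], "angular": [0, 0, 0], "claw": 1}, {"delta_pos": [0, 0, 0], "angular": [0, 0, 0], "claw": 1}, {"delta_pos": [0, 0, 0], "angular": [0, 0, 0], "claw": 0.5}, {"delta_pos": [0, 0, 0], "angular": [0, 0, 0], "claw": 0}, {"delta_pos": [0, 0, 0], "angular": [0, 0, 0], "claw": 0}]'

```text
t: 20.03
tcp_pos: [0.5975, 0.2859, 0.0285]
tool_rot: [0.419, 0.57, -0.417, 0.571]
contact_force: [-0.2, 0.4, -0.4]
gripper_width: 0.604
```

Call:
send_rows --series '[{"delta_pos": [0, 0, 0], "angular": [0, 0, 0], "claw": 0}, {"delta_pos": [0, 0, 0], "angular": [0, 0, 0], "claw": 0}, {"delta_pos": [0, 0, 0], "angular": [0, 0, 0], "claw": 0}, {"delta_pos": [0, 0, 0], "angular": [0, 0, 0], "claw": 0}, {"delta_pos": [-0.02, 0, 0], "angular": [0, 0, 0], "claw": 0}, {"delta_pos": [-0.03, 0, 0], "angular": [0, 0, 0], "claw": 0}, {"delta_pos": [-0.03, 0, 0], "angular": [-0.115, 0, 0], "claw": 0}, {"delta_pos": [-0.02, 0, 0], "angular": [-0.115, 0, 0], "claw": 0}]'

```text
t: 20.7
tcp_pos: [0.5975, 0.2855, 0.13]
tool_rot: [0.349, 0.615, -0.348, 0.616]
contact_force: [0.4, -0.3, -0.7]
gripper_width: 0.427
```

Call:
send_rows --series '[{"delta_pos": [-0.02, 0, 0], "angular": [-0.115, 0, 0], "claw": 0}, {"delta_pos": [-0.02, 0, 0], "angular": [-0.115, 0, 0], "claw": 0}, {"delta_pos": [-0.02, 0, 0], "angular": [-0.115, 0, 0], "claw": 0}, {"delta_pos": [-0.02, 0, 0], "angular": [-0.115, 0, 0], "claw": 0}, {"delta_pos": [-0.01, 0, 0], "angular": [-0.115, 0, 0], "claw": 0}, {"delta_pos": [0, 0, 0], "angular": [-0.115, 0, 0], "claw": 0}, {"delta_pos": [0, 0, 0], "angular": [-0.115, 0, 0], "claw": 0}, {"delta_pos": [0, 0, 0], "angular": [-0.115, 0, 0], "claw": 0}]'

```text
t: 21.37
tcp_pos: [0.5966, 0.2853, 0.2178]
tool_rot: [0.039, 0.706, -0.038, 0.706]
contact_force: [-0.4, -0.9, -1.6]
gripper_width: 0.428
```

Call:
send_rows --series '[{"delta_pos": [0, 0, 0], "angular": [-0.115, 0, 0], "claw": 0}, {"delta_pos": [0, 0, 0], "angular": [0, 0, 0], "claw": 0}]'

```text
t: 21.53
tcp_pos: [0.5966, 0.2851, 0.2175]
tool_rot: [-0.002, 0.707, 0.002, 0.707]
contact_force: [0.2, -0.8, -1.4]
gripper_width: 0.43
```

```bash
python3 - <<'E'
from h import *
delta(.533,-.24,.2); a=snap('side'); measure(a,200,345,130,355)
E
```

```text
tool delta [ 0.0172 -0.5248 -0.0664] yaw 90.3
cob 231 224 [0.657 0.02  0.035] len 0.034 axis deg 3.8000000000000114
yam 242 324 [0.595 0.392 0.038] r [-0.03  -0.002 -0.   ]
yam 299 322 [0.479 0.375 0.038] r [-0.031 -0.002 -0.   ]
```

Call:
send_rows --series '[{"delta_pos": [0, -0.02, -0.003], "angular": [0, 0, 0], "claw": 0}, {"delta_pos": [0, -0.039, -0.005], "angular": [0, 0, 0], "claw": 0}, {"delta_pos": [0, -0.039, -0.005], "angular": [0, 0, 0], "claw": 0}, {"delta_pos": [0, -0.039, -0.005], "angular": [0, 0, 0], "claw": 0}, {"delta_pos": [0, -0.039, -0.005], "angular": [0, 0, 0], "claw": 0}, {"delta_pos": [0, -0.039, -0.005], "angular": [0, 0, 0], "claw": 0}, {"delta_pos": [0, -0.039, -0.005], "angular": [0, 0, 0], "claw": 0}, {"delta_pos": [0, -0.039, -0.005], "angular": [0, 0, 0], "claw": 0}]'

```text
t: 22.25
tcp_pos: [0.558, -0.0094, 0.2172]
tool_rot: [0.002, 0.707, -0.002, 0.707]
contact_force: [1.1, 0.4, 0.2]
gripper_width: 0.425
```

Call:
send_rows --series '[{"delta_pos": [0, -0.039, -0.005], "angular": [0, 0, 0], "claw": 0}, {"delta_pos": [0, -0.039, -0.005], "angular": [0, 0, 0], "claw": 0}, {"delta_pos": [0, -0.039, -0.005], "angular": [0, 0, 0], "claw": 0}, {"delta_pos": [0, -0.039, -0.005], "angular": [0, 0, 0], "claw": 0}, {"delta_pos": [0, -0.039, -0.005], "angular": [0, 0, 0], "claw": 0}, {"delta_pos": [0, -0.035, -0.004], "angular": [0, 0, 0], "claw": 0}, {"delta_pos": [0, 0, 0], "angular": [0, 0, 0], "claw": 0}]'

```text
t: 22.83
tcp_pos: [0.5268, -0.2467, 0.2178]
tool_rot: [0.003, 0.707, -0.007, 0.707]
contact_force: [-1.0, -0.5, 0.6]
gripper_width: 0.424
```

Call:
send_rows --series '[{"delta_pos": [0.035, 0.002, 0.004], "angular": [0, 0, 0], "claw": 0}, {"delta_pos": [0.035, 0, 0], "angular": [0, 0, 0], "claw": 0}, {"delta_pos": [0, 0, 0], "angular": [0, 0, 0], "claw": 0.75}, {"delta_pos": [0, 0, 0], "angular": [0, 0, 0], "claw": 0.75}, {"delta_pos": [0, 0, 0], "angular": [0, 0, 0], "claw": 0.75}, {"delta_pos": [-0.035, 0, 0], "angular": [0, 0, 0], "claw": 0.75}, {"delta_pos": [-0.035, 0, 0], "angular": [0, 0, 0], "claw": 0.9}, {"delta_pos": [0, 0, 0], "angular": [0, 0, 0], "claw": 1}]'

```text
t: 23.5
tcp_pos: [0.5372, -0.238, 0.2256]
tool_rot: [-0.001, 0.703, -0.002, 0.711]
contact_force: [0.9, -1.7, -0.3]
gripper_width: 0.988
```

```bash
python3 - <<'E'
from h import *
a=snap('top','t5.png'); b=snap('side','s5.png'); measure(a); delta(.595,.365,.2)
measure(a,305,390,190,270)
# yam two-ray triangulation
def cr(s,u,v):
    p=ray(s,u,v,0);q=ray(s,u,v,.1);return p,(q-p)/np.linalg.norm(q-p)
def yc(s,r):
    h=cv2.cvtColor(s['img'],cv2.COLOR_RGB2HSV).astype(int);m=np.zeros(h.shape[:2],bool);m[r[2]:r[3],r[0]:r[1]]=1
    return sorted([cv2.boundingRect(c) for c in blobs(m&(h[...,2]<63)&(h[...,1]>90),150)])
print(yc(a,(60,260,170,300)),yc(b,(200,345,230,355)))
for n,A,B in(('far',(108,205),(242,324)),('near',(112,251),(299,322))):
    p,d=cr(a,*A);q,e=cr(b,*B);t=np.linalg.lstsq(np.c_[d,-e],q-p,rcond=None)[0];print(n,(p+d*t[0]).round(3),(q+e*t[1]).round(3))
cv2.imwrite('pics/c5.png',np.hstack([cv2.resize(a['img'][180:290,60:210,::-1],None,fx=2.6,fy=2.6),cv2.resize(b['img'][240:350,200:350,::-1],None,fx=2.6,fy=2.6)]))
E
```

```text
yam 112 252 [0.473 0.345 0.038] r [ 0.001 -0.032  0.   ]
yam 109 205 [0.593 0.362 0.038] r [ 0.001 -0.031  0.   ]
tool delta [0.0201 0.6015 0.0591] yaw 90.0
cob 341 242 [ 0.508 -0.243  0.035] len 0.096 axis deg 78.1
[(98, 194, 23, 22), (101, 241, 24, 22)] [(229, 308, 27, 31), (286, 305, 27, 30)]
far [0.595 0.372 0.028] [0.598 0.372 0.029]
near [0.475 0.356 0.025] [0.476 0.356 0.025]
```

View pics/c5.png

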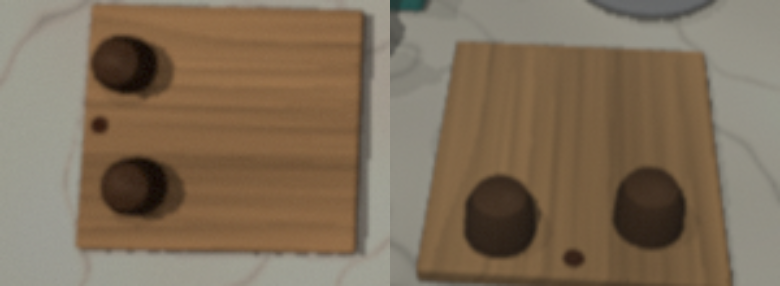

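Crops show both yams standing cut face down, at about (108,205) and (112,252) in the top view; the board is otherwise clear. Far yam next, at (0.595, 0.367).

Call:
send_rows --series '[{"delta_pos": [0, 0.025, 0.002], "angular": [0, 0, 0], "claw": 1}, {"delta_pos": [0, 0.04, 0.004], "angular": [0, 0, 0], "claw": 1}, {"delta_pos": [0, 0.04, 0.004], "angular": [0, 0, 0], "claw": 1}, {"delta_pos": [0, 0.04, 0.004], "angular": [0, 0, 0], "claw": 1}, {"delta_pos": [0, 0.04, 0.004], "angular": [0, 0, 0], "claw": 1}, {"delta_pos": [0, 0.04, 0.004], "angular": [0, 0, 0], "claw": 1}, {"delta_pos": [0, 0.04, 0.004], "angular": [0, 0, 0], "claw": 1}, {"delta_pos": [0, 0.04, 0.004], "angular": [0, 0, 0], "claw": 1}]'

```text
t: 24.27
tcp_pos: [0.5633, 0.0715, 0.2174]
tool_rot: [0.0, 0.707, -0.0, 0.707]
contact_force: [1.8, 0.7, 0.4]
gripper_width: 1.001
```

Call:
send_rows --series '[{"delta_pos": [0, 0.04, 0.004], "angular": [0, 0, 0], "claw": 1}, {"delta_pos": [0, 0.04, 0.004], "angular": [0, 0, 0], "claw": 1}, {"delta_pos": [0, 0.04, 0.004], "angular": [0, 0, 0], "claw": 1}, {"delta_pos": [0, 0.04, 0.004], "angular": [0, 0, 0], "claw": 1}, {"delta_pos": [0, 0.04, 0.004], "angular": [0, 0, 0], "claw": 1}, {"delta_pos": [0, 0.04, 0.004], "angular": [0, 0, 0], "claw": 1}, {"delta_pos": [0, 0.04, 0.004], "angular": [0, 0, 0], "claw": 1}, {"delta_pos": [0, 0.02, 0.002], "angular": [0, 0, 0], "claw": 1}]'

```text
t: 24.93
tcp_pos: [0.5918, 0.3762, 0.2165]
tool_rot: [-0.001, 0.707, 0.003, 0.707]
contact_force: [0.4, 0.9, -0.1]
gripper_width: 1.0
```

Call:
send_rows --series '[{"delta_pos": [0.03, 0, 0], "angular": [0, 0, 0], "claw": 1}, {"delta_pos": [0.035, 0, 0], "angular": [0, 0, 0], "claw": 1}, {"delta_pos": [0.035, 0, 0], "angular": [0, 0, 0], "claw": 1}, {"delta_pos": [0, 0, 0], "angular": [0, 0, 0], "claw": 1}]'

```text
t: 25.27
tcp_pos: [0.5893, 0.3677, 0.1099]
tool_rot: [-0.002, 0.71, -0.002, 0.704]
contact_force: [-2.0, 0.1, -0.9]
gripper_width: 1.0
```

```bash
python3 - <<'E'
from h import *
delta(.595,.367,.022); a=snap('side'); measure(a,200,345,230,355)
E
```

```text
tool delta [ 0.0878 -0.0002  0.0065] yaw 90.0
yam 299 322 [0.478 0.375 0.038] r [-0.031 -0.002 -0.   ]
yam 242 324 [0.593 0.39  0.038] r [-0.031 -0.002  0.   ]
```

Call:
send_rows --series '[{"delta_pos": [0.02, 0, 0.004], "angular": [0, 0, 0], "claw": 1}, {"delta_pos": [0.025, 0, 0], "angular": [0, 0, 0], "claw": 1}, {"delta_pos": [0.025, 0, 0], "angular": [0, 0, 0], "claw": 1}, {"delta_pos": [0.015, 0, 0], "angular": [0, 0, 0], "claw": 1}, {"delta_pos": [0, 0, 0], "angular": [0, 0, 0], "claw": 1}, {"delta_pos": [0, 0, 0], "angular": [0, 0, 0], "claw": 0.7}, {"delta_pos": [0, 0, 0], "angular": [0, 0, 0], "claw": 0.3}, {"delta_pos": [0, 0, 0], "angular": [0, 0, 0], "claw": 0.3}]' --force 60

```text
t: 25.98
tcp_pos: [0.5992, 0.3704, 0.0353]
tool_rot: [0.001, 0.706, 0.001, 0.708]
contact_force: [-4.7, -1.5, 10.1]
gripper_width: 0.637
```

Call:
send_rows --series '[{"delta_pos": [0, 0, 0], "angular": [0, 0, 0], "claw": 0.3}, {"delta_pos": [0, 0, 0], "angular": [0, 0, 0], "claw": 0.3}, {"delta_pos": [0, 0, 0], "angular": [0, 0, 0], "claw": 0.3}, {"delta_pos": [-0.015, 0, 0], "angular": [0, 0, 0], "claw": 0.3}, {"delta_pos": [-0.03, 0, 0], "angular": [0, 0, 0], "claw": 0.3}, {"delta_pos": [-0.035, 0, 0], "angular": [0, 0, 0], "claw": 0.3}, {"delta_pos": [-0.035, 0, 0], "angular": [0, 0, 0], "claw": 0.3}, {"delta_pos": [-0.035, 0, 0], "angular": [0, 0, 0], "claw": 0.3}]'

```text
t: 26.65
tcp_pos: [0.5978, 0.3694, 0.1854]
tool_rot: [0.0, 0.707, 0.0, 0.708]
contact_force: [0.3, 1.1, -0.7]
gripper_width: 0.632
```

Call:
send_rows --series '[{"delta_pos": [-0.03, 0, 0], "angular": [0, 0, 0], "claw": 0.3}, {"delta_pos": [-0.015, 0, 0], "angular": [0, 0, 0], "claw": 0.3}, {"delta_pos": [0, 0, 0], "angular": [0, 0, 0], "claw": 0.3}]'

```text
t: 26.9
tcp_pos: [0.5999, 0.3703, 0.2337]
tool_rot: [0.002, 0.704, 0.002, 0.71]
contact_force: [0.3, 0.3, -0.6]
gripper_width: 0.628
```

```bash
python3 - <<'E'
from h import *
delta(.535,-.24,.21); a=snap('side'); measure(a,200,345,130,355)
E
```

```text
tool delta [ 0.0198 -0.6105 -0.0649] yaw 90.0
yam 299 322 [0.479 0.375 0.038] r [-0.031 -0.002 -0.   ]
```

Call:
send_rows --series '[{"delta_pos": [0, -0.015, -0.001], "angular": [0, 0, 0], "claw": 0.3}, {"delta_pos": [0, -0.03, -0.003], "angular": [0, 0, 0], "claw": 0.3}, {"delta_pos": [0, -0.035, -0.004], "angular": [0, 0, 0], "claw": 0.3}, {"delta_pos": [0, -0.035, -0.004], "angular": [0, 0, 0], "claw": 0.3}, {"delta_pos": [0, -0.035, -0.004], "angular": [0, 0, 0], "claw": 0.3}, {"delta_pos": [0, -0.035, -0.004], "angular": [0, 0, 0], "claw": 0.3}, {"delta_pos": [0, -0.035, -0.004], "angular": [0, 0, 0], "claw": 0.3}, {"delta_pos": [0, -0.035, -0.004], "angular": [0, 0, 0], "claw": 0.3}]'

```text
t: 27.62
tcp_pos: [0.5683, 0.1128, 0.2259]
tool_rot: [-0.0, 0.708, -0.0, 0.707]
contact_force: [0.8, -1.3, -0.5]
gripper_width: 0.629
```

Call:
send_rows --series '[{"delta_pos": [0, -0.035, -0.004], "angular": [0, 0, 0], "claw": 0.3}, {"delta_pos": [0, -0.035, -0.004], "angular": [0, 0, 0], "claw": 0.3}, {"delta_pos": [0, -0.035, -0.004], "angular": [0, 0, 0], "claw": 0.3}, {"delta_pos": [0, -0.035, -0.004], "angular": [0, 0, 0], "claw": 0.3}, {"delta_pos": [0, -0.035, -0.004], "angular": [0, 0, 0], "claw": 0.3}, {"delta_pos": [0, -0.035, -0.004], "angular": [0, 0, 0], "claw": 0.3}, {"delta_pos": [0, -0.035, -0.004], "angular": [0, 0, 0], "claw": 0.3}, {"delta_pos": [0, -0.035, -0.004], "angular": [0, 0, 0], "claw": 0.3}]'

```text
t: 28.28
tcp_pos: [0.5364, -0.1669, 0.226]
tool_rot: [0.0, 0.708, 0.0, 0.707]
contact_force: [1.0, 0.3, -0.4]
gripper_width: 0.628
```

Call:
send_rows --series '[{"delta_pos": [0, -0.035, -0.003], "angular": [0, 0, 0], "claw": 0.3}, {"delta_pos": [0, -0.03, -0.002], "angular": [0, 0, 0], "claw": 0.3}, {"delta_pos": [0, -0.02, 0], "angular": [0, 0, 0], "claw": 0.3}, {"delta_pos": [0, 0, 0], "angular": [0, 0, 0], "claw": 0.3}]'

```text
t: 28.62
tcp_pos: [0.5304, -0.2561, 0.2262]
tool_rot: [0.001, 0.708, -0.003, 0.707]
contact_force: [-1.3, 0.2, -0.4]
gripper_width: 0.631
```

```bash
python3 - <<'E'
from h import *
delta(.535,-.24,.15); a=snap('side','s6.png')
cv2.imwrite('pics/c6.png',cv2.resize(a['img'][80:230,180:380,::-1],None,fx=3,fy=3))
E
```

```text
tool delta [0.0762 0.0163 0.0046] yaw 89.6
```

View pics/c6.png

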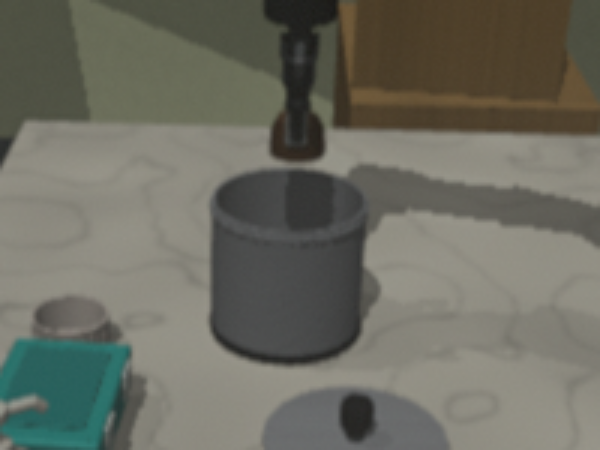

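The yam is held at (297,135), above the caddy mouth. Lower and release.

Call:
send_rows --series '[{"delta_pos": [0.03, 0.008, 0.002], "angular": [0, 0, 0], "claw": 0.3}, {"delta_pos": [0.035, 0, 0], "angular": [0, 0, 0], "claw": 0.3}, {"delta_pos": [0, 0, 0], "angular": [0, 0, 0], "claw": 0.9}, {"delta_pos": [0, 0, 0], "angular": [0, 0, 0], "claw": 0.9}, {"delta_pos": [0, 0, 0], "angular": [0, 0, 0], "claw": 0.9}, {"delta_pos": [-0.035, 0, 0], "angular": [0, 0, 0], "claw": 0.9}, {"delta_pos": [-0.03, 0, 0], "angular": [0, 0, 0], "claw": 1}, {"delta_pos": [0, 0, 0], "angular": [0, 0, 0], "claw": 1}]'

```text
t: 29.33
tcp_pos: [0.5377, -0.2448, 0.2347]
tool_rot: [-0.001, 0.703, -0.002, 0.711]
contact_force: [1.4, -0.2, 0.8]
gripper_width: 1.005
```

```bash
python3 - <<'E'
from h import *
a=snap('top','t7.png'); measure(a); print('caddy');measure(a,305,395,190,270); delta(.475,.352,.2)
E
```

```text
yam 112 251 [0.473 0.346 0.038] r [ 0.001 -0.032  0.   ]
caddy
cob 345 243 [ 0.507 -0.253  0.035] len 0.077 axis deg 79.3
yam 326 235 [ 0.527 -0.211  0.038] r [ 0.001 -0.038  0.   ]
tool delta [ 0.03    0.5962 -0.0624] yaw 90.0
```

Call:
send_rows --series '[{"delta_pos": [0, 0.025, -0.002], "angular": [0, 0, 0], "claw": 1}, {"delta_pos": [0, 0.04, -0.004], "angular": [0, 0, 0], "claw": 1}, {"delta_pos": [0, 0.04, -0.004], "angular": [0, 0, 0], "claw": 1}, {"delta_pos": [0, 0.04, -0.004], "angular": [0, 0, 0], "claw": 1}, {"delta_pos": [0, 0.04, -0.004], "angular": [0, 0, 0], "claw": 1}, {"delta_pos": [0, 0.04, -0.004], "angular": [0, 0, 0], "claw": 1}, {"delta_pos": [0, 0.04, -0.004], "angular": [0, 0, 0], "claw": 1}, {"delta_pos": [0, 0.04, -0.004], "angular": [0, 0, 0], "claw": 1}]'

```text
t: 30.05
tcp_pos: [0.5043, 0.0644, 0.2279]
tool_rot: [0.0, 0.706, 0.0, 0.708]
contact_force: [0.6, 1.0, 0.2]
gripper_width: 1.001
```

Call:
send_rows --series '[{"delta_pos": [0, 0.04, -0.004], "angular": [0, 0, 0], "claw": 1}, {"delta_pos": [0, 0.04, -0.004], "angular": [0, 0, 0], "claw": 1}, {"delta_pos": [0, 0.04, -0.004], "angular": [0, 0, 0], "claw": 1}, {"delta_pos": [0, 0.04, -0.004], "angular": [0, 0, 0], "claw": 1}, {"delta_pos": [0, 0.04, -0.004], "angular": [0, 0, 0], "claw": 1}, {"delta_pos": [0, 0.04, -0.005], "angular": [0, 0, 0], "claw": 1}, {"delta_pos": [0, 0.04, -0.005], "angular": [0, 0, 0], "claw": 1}, {"delta_pos": [0, 0.012, -0.003], "angular": [0, 0, 0], "claw": 1}]'

```text
t: 30.72
tcp_pos: [0.4691, 0.3621, 0.2273]
tool_rot: [-0.001, 0.707, 0.004, 0.707]
contact_force: [-0.5, 0.8, 0.0]
gripper_width: 1.0
```

Call:
send_rows --series '[{"delta_pos": [0.03, 0, 0], "angular": [0, 0, 0], "claw": 1}, {"delta_pos": [0.035, 0, 0], "angular": [0, 0, 0], "claw": 1}, {"delta_pos": [0.035, 0, 0], "angular": [0, 0, 0], "claw": 1}, {"delta_pos": [0, 0, 0], "angular": [0, 0, 0], "claw": 1}, {"delta_pos": [0, 0, 0], "angular": [0, 0, 0], "claw": 1}]'

```text
t: 31.13
tcp_pos: [0.4709, 0.3538, 0.1266]
tool_rot: [-0.001, 0.708, -0.001, 0.706]
contact_force: [0.3, 0.1, 0.9]
gripper_width: 1.001
```

```bash
python3 - <<'E'
from h import *
delta(.475,.352,.022); a=snap('side'); measure(a,200,345,230,355)
E
```

```text
tool delta [ 0.1046 -0.0015  0.0043] yaw 90.0
yam 299 322 [0.478 0.375 0.038] r [-0.031 -0.002 -0.   ]
```

Call:
send_rows --series '[{"delta_pos": [0.025, 0, 0.004], "angular": [0, 0, 0], "claw": 1}, {"delta_pos": [0.03, 0, 0], "angular": [0, 0, 0], "claw": 1}, {"delta_pos": [0.025, 0, 0], "angular": [0, 0, 0], "claw": 1}, {"delta_pos": [0.015, 0, 0], "angular": [0, 0, 0], "claw": 1}, {"delta_pos": [0.01, 0, 0], "angular": [0, 0, 0], "claw": 1}, {"delta_pos": [0, 0, 0], "angular": [0, 0, 0], "claw": 1}]'

```text
t: 31.68
tcp_pos: [0.476, 0.3548, 0.0222]
tool_rot: [0.0, 0.707, 0.0, 0.707]
contact_force: [-0.1, 0.1, 0.6]
gripper_width: 1.001
```

Call:
send_rows --series '[{"delta_pos": [0, 0, 0], "angular": [0, 0, 0], "claw": 0.7}, {"delta_pos": [0, 0, 0], "angular": [0, 0, 0], "claw": 0.3}, {"delta_pos": [0, 0, 0], "angular": [0, 0, 0], "claw": 0.3}, {"delta_pos": [0, 0, 0], "angular": [0, 0, 0], "claw": 0.3}, {"delta_pos": [0, 0, 0], "angular": [0, 0, 0], "claw": 0.3}, {"delta_pos": [0, 0, 0], "angular": [0, 0, 0], "claw": 0.3}]'

```text
t: 32.18
tcp_pos: [0.4767, 0.3553, 0.0243]
tool_rot: [0.001, 0.706, 0.001, 0.708]
contact_force: [-2.5, -2.3, 12.9]
gripper_width: 0.65
```

Call:
send_rows --series '[{"delta_pos": [-0.015, 0, 0], "angular": [0, 0, 0], "claw": 0.3}, {"delta_pos": [-0.03, 0, 0], "angular": [0, 0, 0], "claw": 0.3}, {"delta_pos": [-0.035, 0, 0], "angular": [0, 0, 0], "claw": 0.3}, {"delta_pos": [-0.035, 0, 0], "angular": [0, 0, 0], "claw": 0.3}, {"delta_pos": [-0.035, 0, 0], "angular": [0, 0, 0], "claw": 0.3}, {"delta_pos": [-0.03, 0, 0], "angular": [0, 0, 0], "claw": 0.3}, {"delta_pos": [-0.015, 0, 0], "angular": [0, 0, 0], "claw": 0.3}, {"delta_pos": [0, 0, 0], "angular": [0, 0, 0], "claw": 0.3}]'

```text
t: 32.85
tcp_pos: [0.4775, 0.3558, 0.2224]
tool_rot: [0.002, 0.705, 0.002, 0.709]
contact_force: [1.1, 0.5, -0.8]
gripper_width: 0.649
```

```bash
python3 - <<'E'
from h import *
delta(.535,-.24,.21); a=snap('side'); measure(a,200,345,130,355)
E
```

```text
tool delta [ 0.0091 -0.5958  0.0574] yaw 90.0
```

Held, and the board is clear. Carry it to the caddy, aiming slightly to −y, away from the other yam.

Call:
send_rows --series '[{"delta_pos": [0, -0.015, 0.001], "angular": [0, 0, 0], "claw": 0.3}, {"delta_pos": [0, -0.03, 0.003], "angular": [0, 0, 0], "claw": 0.3}, {"delta_pos": [0, -0.035, 0.0035], "angular": [0, 0, 0], "claw": 0.3}, {"delta_pos": [0, -0.035, 0.0035], "angular": [0, 0, 0], "claw": 0.3}, {"delta_pos": [0, -0.035, 0.0035], "angular": [0, 0, 0], "claw": 0.3}, {"delta_pos": [0, -0.035, 0.0035], "angular": [0, 0, 0], "claw": 0.3}, {"delta_pos": [0, -0.035, 0.0035], "angular": [0, 0, 0], "claw": 0.3}, {"delta_pos": [0, -0.035, 0.0035], "angular": [0, 0, 0], "claw": 0.3}]'

```text
t: 33.57
tcp_pos: [0.4992, 0.0968, 0.2157]
tool_rot: [-0.0, 0.708, -0.0, 0.706]
contact_force: [1.2, -0.6, -1.6]
gripper_width: 0.646
```

Call:
send_rows --series '[{"delta_pos": [0, -0.035, 0.0035], "angular": [0, 0, 0], "claw": 0.3}, {"delta_pos": [0, -0.035, 0.0035], "angular": [0, 0, 0], "claw": 0.3}, {"delta_pos": [0, -0.035, 0.0035], "angular": [0, 0, 0], "claw": 0.3}, {"delta_pos": [0, -0.035, 0.0035], "angular": [0, 0, 0], "claw": 0.3}, {"delta_pos": [0, -0.035, 0.0035], "angular": [0, 0, 0], "claw": 0.3}, {"delta_pos": [0, -0.035, 0.0035], "angular": [0, 0, 0], "claw": 0.3}, {"delta_pos": [0, -0.035, 0.0035], "angular": [0, 0, 0], "claw": 0.3}, {"delta_pos": [0, -0.035, 0.0035], "angular": [0, 0, 0], "claw": 0.3}]'

```text
t: 34.23
tcp_pos: [0.5269, -0.1826, 0.2156]
tool_rot: [0.0, 0.708, 0.0, 0.706]
contact_force: [0.4, 0.3, -1.3]
gripper_width: 0.652
```

Call:
send_rows --series '[{"delta_pos": [0, -0.03, 0.003], "angular": [0, 0, 0], "claw": 0.3}, {"delta_pos": [0, -0.025, 0.001], "angular": [0, 0, 0], "claw": 0.3}, {"delta_pos": [0, -0.01, 0], "angular": [0, 0, 0], "claw": 0.3}, {"delta_pos": [0, 0, 0], "angular": [0, 0, 0], "claw": 0.3}, {"delta_pos": [0, 0, 0], "angular": [0, 0, 0], "claw": 0.3}]'

```text
t: 34.65
tcp_pos: [0.5315, -0.2454, 0.2158]
tool_rot: [0.001, 0.708, -0.0, 0.706]
contact_force: [0.5, 1.0, -1.3]
gripper_width: 0.651
```

Call:
send_rows --series '[{"delta_pos": [0.025, -0.006, 0.002], "angular": [0, 0, 0], "claw": 0.3}, {"delta_pos": [0.025, 0, 0], "angular": [0, 0, 0], "claw": 0.3}, {"delta_pos": [0, 0, 0], "angular": [0, 0, 0], "claw": 0.85}, {"delta_pos": [0, 0, 0], "angular": [0, 0, 0], "claw": 0.85}, {"delta_pos": [0, 0, 0], "angular": [0, 0, 0], "claw": 0.85}, {"delta_pos": [-0.03, 0, 0], "angular": [0, 0, 0], "claw": 0.9}, {"delta_pos": [-0.03, 0, 0], "angular": [0, 0, 0], "claw": 1}, {"delta_pos": [0, 0, 0], "angular": [0, 0, 0], "claw": 1}]'

```text
t: 35.32
tcp_pos: [0.5375, -0.253, 0.2339]
tool_rot: [-0.001, 0.704, -0.001, 0.71]
contact_force: [1.0, -1.3, -0.1]
gripper_width: 1.001
```

Call:
send_rows --series '[{"delta_pos": [0, 0.02, -0.006], "angular": [0, 0, 0], "claw": 1}, {"delta_pos": [0, 0.035, -0.011], "angular": [0, 0, 0], "claw": 1}, {"delta_pos": [0, 0.035, -0.011], "angular": [0, 0, 0], "claw": 1}, {"delta_pos": [0, 0.035, -0.011], "angular": [0, 0, 0], "claw": 1}, {"delta_pos": [0, 0.035, -0.011], "angular": [0, 0, 0], "claw": 1}, {"delta_pos": [0, 0.035, -0.011], "angular": [0, 0, 0], "claw": 1}, {"delta_pos": [0, 0.035, -0.009], "angular": [0, 0, 0], "claw": 1}, {"delta_pos": [0, 0, 0], "angular": [0, 0, 0], "claw": 1}]'

```text
t: 35.98
tcp_pos: [0.4635, -0.0142, 0.228]
tool_rot: [-0.002, 0.707, 0.005, 0.708]
contact_force: [-0.1, -0.0, -0.1]
gripper_width: 1.004
```

```bash
python3 - <<'E'
from h import *
a=snap('top','t8.png'); measure(a)
cv2.imwrite('pics/c8.png',cv2.resize(a['img'][110:310,60:420,::-1],None,fx=2.2,fy=2.2)); delta(.4632,-.0098,.05)
h=cv2.cvtColor(a['img'],cv2.COLOR_RGB2HSV).astype(int)
m=np.zeros(h.shape[:2],bool); m[195:280,295:400]=1
b=snap('side'); st()
E
```

```text
tool delta [ 0.1783  0.0072 -0.0016] yaw 90.4
{'t': 36.083, 'tcp_pos': [0.465, -0.02, 0.228], 'tool_rot': [-0.001, 0.706, 0.002, 0.708], 'contact_force': [0.171, -1.54, -0.009], 'gripper_width': 0.997, 'qpos': [-0.477, 0.174, 0.476, 1.981, -0.096, 1.005, 1.619]}
[[0.003, -0.004, 1.0], [0.001, 1.0, 0.004], [-1.0, 0.001, 0.003]]
```

View pics/c8.png

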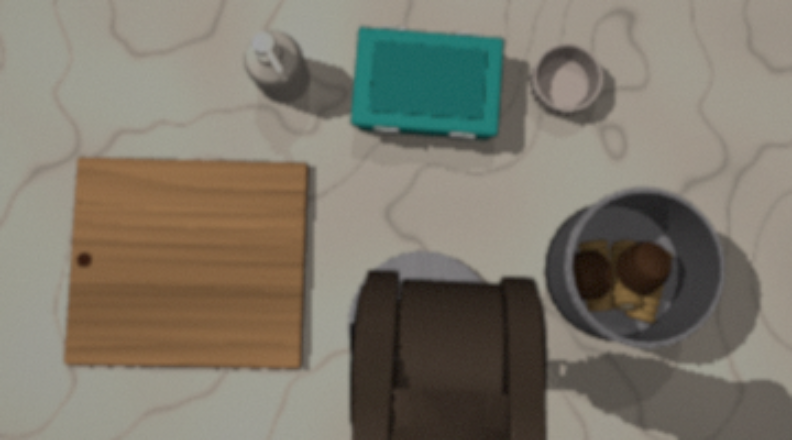

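The board is clear. Both yams lie on top of the cobs low in the caddy, at (590,275) and (645,265) in the crop, and the bystanders are unmoved. Now I'll fetch the lid.

Call:
send_rows --series '[{"delta_pos": [0.025, 0.005, 0], "angular": [0, 0, 0], "claw": 1}, {"delta_pos": [0.035, 0, 0], "angular": [0, 0, 0], "claw": 1}, {"delta_pos": [0.035, 0, 0], "angular": [0, 0, 0], "claw": 1}, {"delta_pos": [0.02, 0, 0], "angular": [0, 0, 0], "claw": 1}, {"delta_pos": [0.01, 0, 0], "angular": [0, 0, 0], "claw": 1}, {"delta_pos": [0, 0, 0], "angular": [0, 0, 0], "claw": 1}, {"delta_pos": [0, 0, 0], "angular": [0, 0, 0], "claw": 1}]'

```text
t: 36.67
tcp_pos: [0.4654, -0.0174, 0.1026]
tool_rot: [0.0, 0.707, -0.001, 0.707]
contact_force: [-0.2, -0.2, 0.8]
gripper_width: 1.003
```

```bash
python3 - <<'E'
from h import *
delta(.463,-.0098,.0255)
E
```

```text
tool delta [ 0.0771  0.0076 -0.0025] yaw 89.9
```

Call:
send_rows --series '[{"delta_pos": [0.02, 0.0075, -0.0025], "angular": [0, 0, 0], "claw": 1}, {"delta_pos": [0.025, 0, 0], "angular": [0, 0, 0], "claw": 1}, {"delta_pos": [0.02, 0, 0], "angular": [0, 0, 0], "claw": 1}, {"delta_pos": [0.01, 0, 0], "angular": [0, 0, 0], "claw": 1}, {"delta_pos": [0.001, 0, 0], "angular": [0, 0, 0], "claw": 1}, {"delta_pos": [0, 0, 0], "angular": [0, 0, 0], "claw": 1}]' --force 70

```text
t: 37.17
tcp_pos: [0.4628, -0.0093, 0.0267]
tool_rot: [0.0, 0.707, -0.0, 0.707]
contact_force: [0.5, -1.0, -0.5]
gripper_width: 1.0
```

Call:
send_rows --series '[{"delta_pos": [0, 0, 0], "angular": [0, 0, 0], "claw": 0.7}, {"delta_pos": [0, 0, 0], "angular": [0, 0, 0], "claw": 0.5}, {"delta_pos": [0, 0, 0], "angular": [0, 0, 0], "claw": 0}, {"delta_pos": [0, 0, 0], "angular": [0, 0, 0], "claw": 0}, {"delta_pos": [0, 0, 0], "angular": [0, 0, 0], "claw": 0}, {"delta_pos": [0, 0, 0], "angular": [0, 0, 0], "claw": 0}, {"delta_pos": [0, 0, 0], "angular": [0, 0, 0], "claw": 0}, {"delta_pos": [0, 0, 0], "angular": [0, 0, 0], "claw": 0}]'

```text
t: 37.83
tcp_pos: [0.4624, -0.009, 0.0266]
tool_rot: [0.0, 0.707, 0.0, 0.707]
contact_force: [-2.3, 0.2, 11.4]
gripper_width: 0.359
```

Call:
send_rows --series '[{"delta_pos": [-0.015, 0, 0], "angular": [0, 0, 0], "claw": 0}, {"delta_pos": [-0.03, 0, 0], "angular": [0, 0, 0], "claw": 0}, {"delta_pos": [-0.035, 0, 0], "angular": [0, 0, 0], "claw": 0}, {"delta_pos": [-0.035, 0, 0], "angular": [0, 0, 0], "claw": 0}, {"delta_pos": [-0.035, 0, 0], "angular": [0, 0, 0], "claw": 0}, {"delta_pos": [-0.035, 0, 0], "angular": [0, 0, 0], "claw": 0}, {"delta_pos": [-0.02, 0, 0], "angular": [0, 0, 0], "claw": 0}, {"delta_pos": [0, -0.015, 0.004], "angular": [0, 0, 0], "claw": 0}]'

```text
t: 38.5
tcp_pos: [0.4678, -0.0216, 0.235]
tool_rot: [-0.0, 0.705, 0.002, 0.709]
contact_force: [1.4, 0.1, -3.5]
gripper_width: 0.356
```

Call:
send_rows --series '[{"delta_pos": [0, -0.03, 0.01], "angular": [0, 0, 0], "claw": 0}, {"delta_pos": [0, -0.03, 0.01], "angular": [0, 0, 0], "claw": 0}, {"delta_pos": [0, -0.03, 0.01], "angular": [0, 0, 0], "claw": 0}, {"delta_pos": [0, -0.03, 0.01], "angular": [0, 0, 0], "claw": 0}, {"delta_pos": [0, -0.03, 0.01], "angular": [0, 0, 0], "claw": 0}, {"delta_pos": [0, -0.03, 0.01], "angular": [0, 0, 0], "claw": 0}, {"delta_pos": [0, -0.02, 0.003], "angular": [0, 0, 0], "claw": 0}, {"delta_pos": [0, 0, 0], "angular": [0, 0, 0], "claw": 0}]'

```text
t: 39.17
tcp_pos: [0.5283, -0.2294, 0.2307]
tool_rot: [0.001, 0.707, -0.003, 0.707]
contact_force: [-1.8, -0.9, -1.7]
gripper_width: 0.356
```

Call:
send_rows --series '[{"delta_pos": [0, 0, 0], "angular": [0, 0, 0], "claw": 0}, {"delta_pos": [0, 0, 0], "angular": [0, 0, 0], "claw": 0}]'

```text
t: 39.33
tcp_pos: [0.5286, -0.2232, 0.2304]
tool_rot: [0.0, 0.707, 0.0, 0.707]
contact_force: [-0.1, 0.4, -2.1]
gripper_width: 0.355
```

```bash
python3 - <<'E'
from h import *
st(); delta(.533,-.2402,.1746); a=snap('side','s9.png'); cv2.imwrite('pics/c9.png',cv2.resize(a['img'][80:230,180:380,::-1],None,fx=3,fy=3))
b=snap('top'); measure(b)
E
```

```text
{'t': 39.333, 'tcp_pos': [0.529, -0.223, 0.23], 'tool_rot': [0.0, 0.707, 0.0, 0.707], 'contact_force': [-0.117, 0.427, -2.082], 'gripper_width': 0.355, 'qpos': [-0.113, 0.382, 0.581, 1.736, -0.233, 1.094, 2.113]}
[[-0.001, -0.0, 1.0], [0.001, 1.0, 0.0], [-1.0, 0.001, -0.001]]
tool delta [ 0.0557 -0.0171  0.0044] yaw 90.0
```

View pics/c9.png

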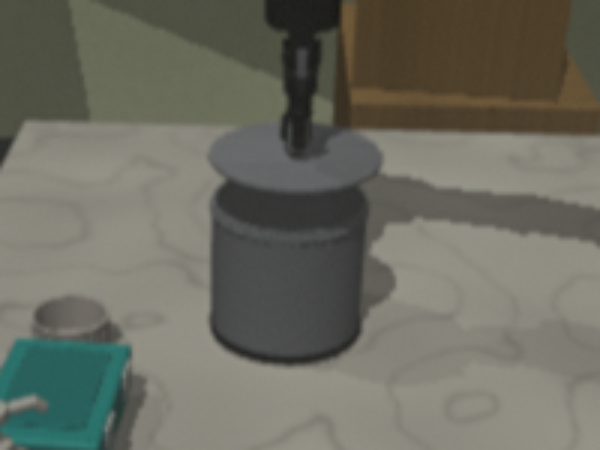

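The lid is level at (295,157), over the mouth at (290,210). I'll finish the centring, then lower.

Call:
send_rows --series '[{"delta_pos": [0, -0.01, 0.002], "angular": [0, 0, 0], "claw": 0}, {"delta_pos": [0, -0.007, 0.0025], "angular": [0, 0, 0], "claw": 0}, {"delta_pos": [0.01, 0, 0], "angular": [0, 0, 0], "claw": 0}, {"delta_pos": [0.015, 0, 0], "angular": [0, 0, 0], "claw": 0}, {"delta_pos": [0.005, 0, 0], "angular": [0, 0, 0], "claw": 0}, {"delta_pos": [0, 0, 0], "angular": [0, 0, 0], "claw": 0}, {"delta_pos": [0, 0, 0], "angular": [0, 0, 0], "claw": 0}]'

```text
t: 40.02
tcp_pos: [0.5334, -0.241, 0.2005]
tool_rot: [0.0, 0.707, 0.0, 0.707]
contact_force: [0.4, -0.2, -1.1]
gripper_width: 0.353
```

```bash
python3 - <<'E'
from h import *
delta(.533,-.2402,.1746)
E
```

```text
tool delta [ 0.0259  0.0008 -0.0003] yaw 90.0
```

Call:
send_rows --series '[{"delta_pos": [0.006, 0.0008, 0], "angular": [0, 0, 0], "claw": 0}, {"delta_pos": [0.006, 0, 0], "angular": [0, 0, 0], "claw": 0}, {"delta_pos": [0.005, 0, 0], "angular": [0, 0, 0], "claw": 0}, {"delta_pos": [0.004, 0, 0], "angular": [0, 0, 0], "claw": 0}, {"delta_pos": [0.003, 0, 0], "angular": [0, 0, 0], "claw": 0}, {"delta_pos": [0, 0, 0], "angular": [0, 0, 0], "claw": 0}]'

```text
t: 40.52
tcp_pos: [0.5332, -0.24, 0.1761]
tool_rot: [0.0, 0.707, 0.0, 0.707]
contact_force: [0.5, 0.4, -2.9]
gripper_width: 0.353
```

Call:
send_rows --series '[{"delta_pos": [0.0015, 0, 0], "angular": [0, 0, 0], "claw": 0}, {"delta_pos": [0.001, 0, 0], "angular": [0, 0, 0], "claw": 0}, {"delta_pos": [0, 0, 0], "angular": [0, 0, 0], "claw": 0}]'

```text
t: 40.77
tcp_pos: [0.5337, -0.2405, 0.1747]
tool_rot: [-0.0, 0.707, -0.0, 0.707]
contact_force: [-0.9, -0.2, 1.1]
gripper_width: 0.356
```

Touched down at the expected height; release and rise away.

Call:
send_rows --series '[{"delta_pos": [0, 0, 0], "angular": [0, 0, 0], "claw": 0.6}, {"delta_pos": [0, 0, 0], "angular": [0, 0, 0], "claw": 0.8}, {"delta_pos": [0, 0, 0], "angular": [0, 0, 0], "claw": 1}, {"delta_pos": [0, 0, 0], "angular": [0, 0, 0], "claw": 1}, {"delta_pos": [0, 0, 0], "angular": [0, 0, 0], "claw": 1}, {"delta_pos": [-0.02, 0, 0], "angular": [0, 0, 0], "claw": 1}, {"delta_pos": [-0.035, 0, 0], "angular": [0, 0, 0], "claw": 1}, {"delta_pos": [-0.035, 0, 0], "angular": [0, 0, 0], "claw": 1}]'

```text
t: 41.43
tcp_pos: [0.5327, -0.2399, 0.2645]
tool_rot: [0.0, 0.708, 0.0, 0.706]
contact_force: [1.0, -0.8, -0.1]
gripper_width: 1.004
```

Call:
send_rows --series '[{"delta_pos": [0, 0.03, -0.01], "angular": [0, 0, 0], "claw": 1}, {"delta_pos": [0, 0.035, -0.01], "angular": [0, 0, 0], "claw": 1}, {"delta_pos": [0, 0.035, -0.01], "angular": [0, 0, 0], "claw": 1}, {"delta_pos": [0, 0.035, -0.01], "angular": [0, 0, 0], "claw": 1}, {"delta_pos": [0, 0.035, -0.01], "angular": [0, 0, 0], "claw": 1}, {"delta_pos": [0, 0.035, -0.01], "angular": [0, 0, 0], "claw": 1}, {"delta_pos": [0, 0, 0], "angular": [0, 0, 0], "claw": 1}, {"delta_pos": [0, 0, 0], "angular": [0, 0, 0], "claw": 1}]'

```text
t: 42.1
tcp_pos: [0.4733, -0.033, 0.2645]
tool_rot: [-0.001, 0.707, 0.002, 0.707]
contact_force: [-0.1, -0.8, 0.5]
gripper_width: 0.998
```

```bash
python3 - <<'E'
from h import *
st(); s=snap('top'); b=snap('side')
cv2.imwrite('pics/ca.png',np.hstack([cv2.resize(s['img'][110:300,280:410,::-1],(390,570)),cv2.resize(b['img'][110:300,210:340,::-1],(390,570))]))
h=cv2.cvtColor(s['img'],cv2.COLOR_RGB2HSV).astype(int)
m=np.zeros(h.shape[:2],bool); m[215:248,340:375]=1
for c in blobs(m&(h[...,2]<45),30):
    (u,v),r=cv2.minEnclosingCircle(c); print('knob',ray(s,u,v,.196).round(4))
m=np.zeros(h.shape[:2],bool); m[185:275,300:400]=1
for c in blobs(m&(h[...,1]<14)&(h[...,2]>80),800):
    el=cv2.fitEllipse(cv2.convexHull(c)); print(el, ray(s,*el[0],.166).round(4))
E
```

```text
{'t': 42.1, 'tcp_pos': [0.473, -0.033, 0.264], 'tool_rot': [-0.001, 0.707, 0.002, 0.707], 'contact_force': [-0.143, -0.802, 0.465], 'gripper_width': 0.998, 'qpos': [-0.491, 0.155, 0.522, 1.908, -0.088, 1.1, 1.642]}
[[0.0, -0.005, 1.0], [0.001, 1.0, 0.005], [-1.0, 0.001, 0.0]]
knob [ 0.5344 -0.2396  0.196 ]
((352.1746826171875, 230.19395446777344), (73.37600708007812, 78.10359191894531), 129.6659698486328) [ 0.535  -0.2387  0.166 ]
```

View pics/ca.png

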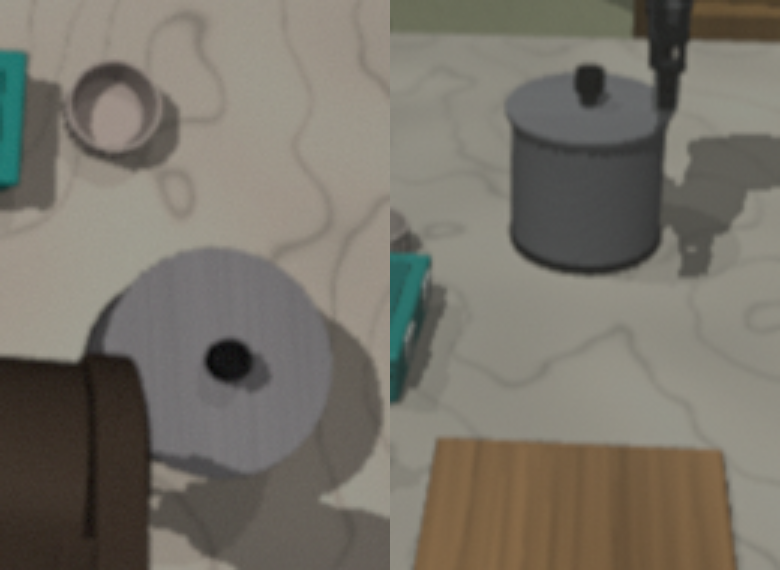

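The lid is seated level: knob at (228,360) in the left crop, disc flush on the rim in the side crop, and the gripper clear of it. Handing in.

```bash
python3 -c "
from cell import robot
print(robot.sign_off())"
```

```text
the job is handed in; nothing more can be done
None
```

I lifted the lid off, laid it flat on the worktop, and put all the pieces present (three cobs and two yam ends) into the caddy. I then set the lid back on and handed the job in at about 42 s of the 210 s allowed. The system reports no verdict.

**Lid:** It touched down at the height expected for a seated lid. In the last pictures it sits level on the rim. Its knob measures (0.534, −0.240), within about 2 mm of where it started, and the gripper was open and clear of it.

**Pieces:** The board was empty before the lid went on, and no piece was visible elsewhere. Both yams lay low in the caddy on top of the cobs. Three cobs were carried in and released there, but the yams hid them partly, so I could not count all three in the final look inside.

**Other objects:** The lunch box, ramekin and dispenser looked unmoved in the top view taken once all the pieces were in. I did not measure their shift, and the dispenser is outside the final crops.

**Disagreements:** The two cameras disagreed by about 1 cm on the yams' y position, so I used the mean, and both grasps held. The first grip on the knob was about 7 mm high and was redone. The first yam was gripped higher than planned but did not slip.

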